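# Stand the factory front in its slot and press the learn button

## Task

Take the brick factory front off its sloping easel and, without dropping it, lower it upright into the slot of the yard base until it is fully home, brick side facing the yard, and let go. Then take the orange stylus from the tool block, use its tip to press the recessed red button of the sloping light box all the way down, and stand the stylus tip down back in its well in the tool block. Leave the brush, the model vehicles and the other loose things where they are.

Things in the scene. Friction and masses are not known exactly. Their poses are not given: they have to be found in the camera images.
- front: Flat model factory front, rigid plate 10 mm thick (x), 84 wide (y), 115 tall (z), 0.12 kg. Origin: centre of its bottom face; +z up to its top edge; +x out of the brick side (green windows, brown door; the back is plain grey). Starts leaning on the easel, bottom down, z 32 degrees from vertical, brick side obliquely up; its top 30 mm stand clear of the easel.
- front_brick (a point): Centre of the brick side of the factory front (5 mm out in +x, 57.5 mm up from the front's origin).
- easel: Fixed wooden easel, base 110 x 104 mm, origin centre of underside. The front stands on its ledge (30 mm in +x, 22 mm up) and leans to the easel's -x side on two rails 9 mm wide at its left and right margins (74 mm apart), 85 mm long up the plate; a crossbar covers the lowest 26 mm between them, above it the back of the plate is free for a finger.
- yard: Fixed base, 135 mm in x (-30 to +105), 120 in y; origin on its underside below the slot's centre, z up. Grey strip 24 mm high (x -30 to +30) with the slot, long side along y: 13 mm wide in x, 88 long in y, 18 deep, 2 mm chamfer. The yard (brown and green ground 12 mm high, low fences) lies on the +x side.
- slot_floor (a point): Centre of the slot's floor, 6 mm above the yard base's underside and 18 mm below the slot's mouth; axes as the yard base. The front fully home has its origin here, its z up and its x along the yard base's +x.
- toolblock: Fixed wooden block 50 x 112 x 42 mm with two round wells 60 mm apart along its y, one holding the stylus and one the brush (either way round). Origin centre of the underside.
- toolblock_hole0 (a point): Centre of the mouth of the well at the block's -y end: 16 mm wide, 36 mm deep, 42 mm above the table.
- toolblock_hole1 (a point): Centre of the mouth of the well at the block's +y end: 16 mm wide, 36 mm deep, 42 mm above the table.
- stylus: Orange plastic stylus, round, 105 mm long, 12 mm in diameter, narrowing over its lowest 16 mm to a tip 6 mm in diameter and 8 mm long. Origin: centre of the flat tip end; +z runs along it to its blunt end. Starts standing tip down in one well of the tool block, its top 111 mm above the table. 0.03 kg.
- brush: Bystander: paint brush (pale handle, black bristles on top), 13 mm thick, 118 mm long, standing in the other well. Origin at its lower end.
- lightbox: Fixed grey console: an enclosure 80 x 90 x 24 mm on a stand, its flat face sloping 35 degrees (face normal leans to the console's own -x side), highest edge about 80 mm above the table. Origin centre of the stand's underside. The red button sits at the bottom of a round bore 16 mm wide in that face, circled in yellow.
- button_top (a point): Centre of the red button's top (13 mm wide), 6 mm below the console's face. Its z axis points out of the face along the bore, 35 degrees from vertical; the button is pushed along -z. It moves with the button.
- learn (a joint): Travel of the red button: 0 = out, 0.004 m = fully down (end stop). A spring resists with about 2 N at first and 4 N fully down and pushes it out again.
- truck: Bystander: blue model truck with a wooden bed, 58 x 26 x 26 mm, standing in the yard about 70 mm to the +x side of the slot. Origin on its underside.
- boxcar: Bystander: dark red model box wagon 100 x 30 x 38 mm. Origin on its underside.
- orangecar: Bystander: orange model box wagon 100 x 30 x 38 mm. Origin on its underside.
- tank: Bystander: white round model tank, 48 mm wide, 53 mm tall. Origin on its underside.
- hut: Bystander: yellow model hut with dark flat roof, 54 x 68 x 39 mm. Origin on its underside.
- glue: Bystander: small jar with blue cap, 34 mm wide, 45 mm tall. Origin on its underside.
- driver: Bystander: screwdriver lying flat, 150 mm long. Origin on its underside.
There are look-alikes about, which are no part of the job. There is more than one size of the front; the job needs the smallest.

How it is judged:
By the outcome, as a careful person would: the job done as asked, in the order asked, and still so for the second after the job is handed in, with the robot touching nothing.
It also fails if it takes over 72 s, if anything falls off the work surface, if the arm or the gripper's body presses on something with over 40 N, if the wrist force passes 120 N, or if a joint passes its speed limit or range.

## Robot

A 6-joint arm with a two-finger parallel gripper is mounted at the origin on the work surface. World frame = base frame: x ahead of the robot, y to its left, z up, the work surface at z = 0. Lengths are in m, angles in rad, forces in N, time in s.
With the tool pointing down it reaches from about 0.35 to 0.85 m from the base axis. Payload 8.1 kg.
Tool frame: the origin (TCP) lies midway between the tips of the shut fingers; the grasp point (between the pads) lies 19 mm behind it; z points along the fingers, y is the direction in which the jaws open and shut (so a half turn about z gives the same grasp; the last joint's range is limited). The gripper opens to 93 mm and grips with 3 to 60 N. Pads are 15 mm wide; open, the fingers measure 128 mm over their backs; the gripper's body (75 mm by 188 mm) begins 65 mm behind the grasp point.
Start: joints at [1.11, 0.13, 1.488, -0, 1.523, -0.085], TCP at [0.22, 0.558, 0.188] pointing down, gripper open.
Joint ranges: [-2.96, 2.96], [-0.89, 2.26], [0.02, 2.5], [-1.34, 4.48], [0, 2.73], [-2.66, 2.66]. Speed limits (rad/s): [2.39, 2.39, 2.79, 3.14, 3.14, 3.14].

## Interface

Orientations are given as a rotation vector (axis times angle).
In Python, from plant import robot gives the robot as it stands. The module is installed in compiled form; this text tells all that it offers.
- The arm moves only by the shell command python3 -m pendant 'ROWS' [FORCE]. ROWS is JSON, a list of rows, each an object with "translation": the shift along the tool's x, y, z in mm, a list of three; "twist": the turn, a rotation vector about the tool's x, y, z in rad, a list of three; "grip": the opening, from -1 (shut) to 1 (fully open). A call has exactly 10 rows; each row shifts and turns the pose as measured when the row begins, along the tool's axes as they then stand; what a row does not reach is not made up. A row lasts 1/10 s, in which the tool goes at most 50 mm and 8.59 degrees, less where a joint would pass 70% of its speed; a pose out of reach is approached as far as the arm can. A call is refused whole if a number of a shift passes 50 or a number of a turn 0.15, either way. A call with a gripper value outside its range is refused whole. The fingers move at their own pace and stop on an object; FORCE is the grip in N (left out, the last holds). Time passes only in rows, so rows that do not move let the fingers close, or fill a call up. It gives the time, the measured TCP pose, the force and the opening at its end, in the units of the state.
- robot.read_state(): the state, without advancing time (a new reading comes with each control period).
- robot.read_camera(name): name is "side" or "top"; returns (picture, depth): 420x560x3 uint8, red, green, blue; 420x560 float32, m along the optical axis (not along the pixel's ray), 0 where there is no reading.
- robot.camera_info(name): a dict with "vertical_fov" (degrees; the focal length in pixels is half the picture's height over the tangent of half this angle, whatever the lens; pixels are square), "cx", "cy" (the principal point, pixels), "cam_to_world" (4x4, takes a point from camera to world coordinates). Camera axes: x right, y up, looking along -z (the intrinsics and any distortion apply to the point x, -y, -z); pixel columns grow to the right and rows downward; lengths in m; the calibration is good to about 2 mm. A picture is of the moment at which its call begins. camera_info takes no time and is no camera call.
- robot.close_job(): hands the job in, once; it reports no verdict.
The state is a dict: "t": time; "q": joint angles; "dq": joint speeds; "joint_torque": joint torques, N m; "tool_pos": TCP position; "orientation": TCP orientation; "force": force on the tool from outside, world axes, zero at the start; "wrist_torque": the same for the moment, N m; "opening": finger opening in m.
Only numpy, scipy, OpenCV 4.12 (cv2) and the standard library are available. Lean on these libraries where they do the work, as an engineer would, in place of code of your own. Each camera call takes 0.05 s, during which the arm holds its last target. There are 200 camera calls.

## Working session

There is one attempt and no reset: what is moved stays moved. The work goes in short steps, Python scripts to look and compute and a shell command to move; the robot and the scene stay as the last step left them, time stands still between calls to the robot, and variables do not carry over. Pictures are saved under pics/ and viewed, about 8 in all and at most 12, crops included, and the job is handed in when it is done.

```bash
mkdir -p pics
cat > h.py <<'E'
import numpy as np, cv2
from plant import robot
from scipy.spatial.transform import Rotation as R
def cam(n):
    p,d=robot.read_camera(n); i=robot.camera_info(n); return p,d,i
def pts(d,i):
    h,w=d.shape; f=h/2/np.tan(np.radians(i['vertical_fov'])/2)
    v,u=np.mgrid[:h,:w]; X=np.stack([(u-i['cx'])/f*d,-(v-i['cy'])/f*d,-d,np.ones_like(d)],-1)
    P=X@np.array(i['cam_to_world']).T; P=P[...,:3]; P[d==0]=np.nan; return P
def state():
    s=robot.read_state(); return s,np.array(s['tool_pos']),R.from_rotvec(s['orientation'])
def rel(pos,Rt):
    """delta to target pose in tool axes: mm, rotvec"""
    s,p,r=state(); return np.round(r.inv().apply(np.array(pos)-p)*1000,1), np.round((r.inv()*Rt).as_rotvec(),4)
E
python3 - <<'E'
from h import *
for n in('side','top'):
    p,d,i=cam(n); print(n,{k:(np.round(v,3).tolist() if k=='cam_to_world' else v) for k,v in i.items()})
    cv2.imwrite(f'pics/{n}0.png',cv2.resize(p[...,::-1],(784,588))); np.savez(f'{n}0.npz',p=p,P=pts(d,i))
    print((d==0).mean())
print(robot.read_state())
E
```

```text
side {'vertical_fov': 50.885718545724224, 'cx': 285.4721291839814, 'cy': 210.79286138777138, 'cam_to_world': [[-1.0, -0.003, -0.03, 0.431], [-0.021, -0.633, 0.774, 0.931], [-0.021, 0.774, 0.632, 0.794], [0.0, 0.0, 0.0, 1.0]]}
0.004260204081632653
top {'vertical_fov': 46.51383043374157, 'cx': 284.0957349857662, 'cy': 206.98243203667639, 'cam_to_world': [[0.001, 0.988, -0.152, 0.291], [-1.0, 0.003, 0.014, 0.05], [0.015, 0.152, 0.988, 1.235], [0.0, 0.0, 0.0, 1.0]]}
0.003996598639455782
{'t': 0.1, 'q': array([ 1.10956159e+00,  1.31078493e-01,  1.48917027e+00,  1.81162491e-05,
        1.52304133e+00, -8.53970172e-02]), 'dq': array([ 3.23924129e-06, -2.63328557e-03, -4.01749549e-03, -7.49526651e-04,
        1.35713143e-03, -3.88710042e-04]), 'joint_torque': array([ 3.64444413e-04, -5.61342216e+01, -4.93096089e+01,  7.70265888e-02,
        2.90042278e-02, -9.58120943e-07]), 'tool_pos': array([0.21994283, 0.55761075, 0.18739675]), 'orientation': array([-5.86808317e-01, -3.08581687e+00,  2.55929214e-03]), 'force': array([ 0.5307843 ,  0.14044544, -0.88613714]), 'wrist_torque': array([0.03742496, 0.08265762, 0.01396019]), 'opening': 0.0928058236683661}
```

View pics/side0.png

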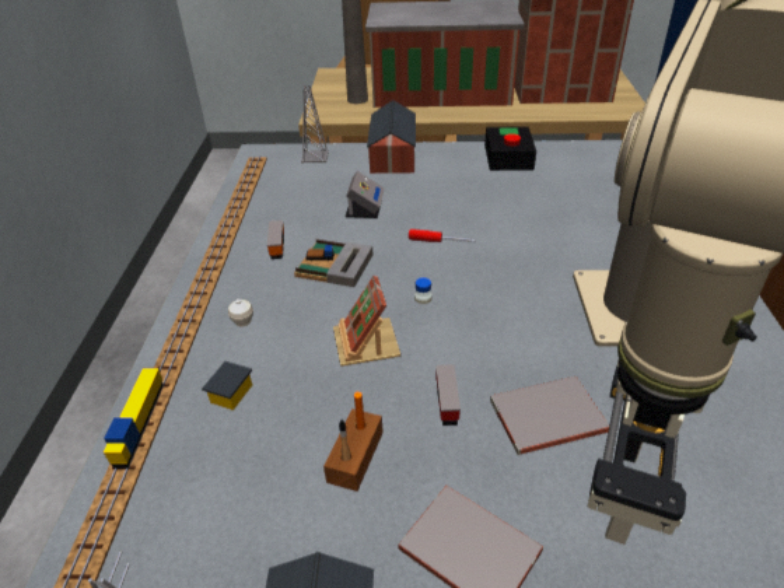

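View pics/top0.png

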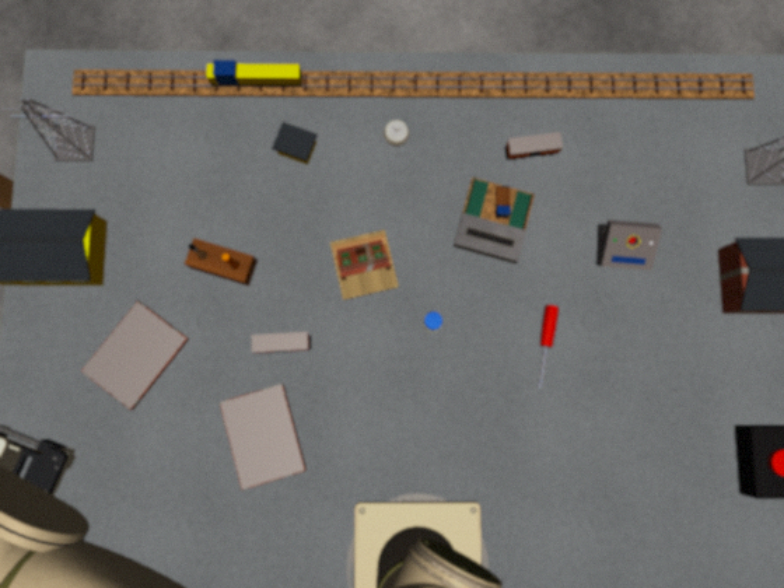

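The only front on an easel is the small one: side (363,318), top (365,258). The large slabs at side (550,412) and (470,545) are bigger fronts lying flat, and the buildings at the back are bigger still. In top pixels the yard is at (495,220), the light box at (630,245) and the tool block at (221,261). The stylus is orange, at side (359,410), and the brush has a black top, at side (343,430). The black box with a red button at top (770,462) is a look-alike.

Run:
```python
from h import *
for n in('side','top'):
    z=np.load(n+'0.npz'); P=z['P'];p=z['p']
    m=(abs(P[...,2])<.02)&(P[...,0]>.25)&(P[...,0]<.75)&(abs(P[...,1])<.35)
    q=P[m]; A=np.c_[q[:,:2],np.ones(len(q))]; c=np.linalg.lstsq(A,q[:,2],rcond=None)[0]; r=q[:,2]-A@c
    print(n,c,np.std(r),m.sum())
crops=[]
z=np.load('side0.npz')['p']; t=np.load('top0.npz')['p']
def c(im,u,v,w,h): return cv2.resize(im[int(v-h/2):int(v+h/2),int(u-w/2):int(u+w/2)][...,::-1],(400,300),interpolation=cv2.INTER_CUBIC)
a=np.vstack([np.hstack([c(z,262,228,80,60),c(t,261,188,80,60)]),np.hstack([c(z,240,190,80,60),c(t,450,175,80,60)])])
cv2.imwrite('pics/crop1.png',a)
for n,(u,v) in dict(front=(261,184),yard=(340,172),truck=(359,148),light=(450,175),tb=(158,186)).items(): print(n,np.load('top0.npz')['P'][v,u])
```

```text
side [-0.00290215 -0.00036535  0.0031023 ] 0.0038297840897111787 28977
top [-0.00044861  0.00033151  0.00067268] 0.003992548416481595 48749
front [0.52275447 0.08904847 0.08957028]
yard [ 0.56742533 -0.108869    0.02585858]
truck [ 0.62745397 -0.15677931  0.03649872]
light [ 0.5534028  -0.37706005  0.05872198]
tb [0.52658616 0.34596434 0.04112188]
```

View pics/crop1.png

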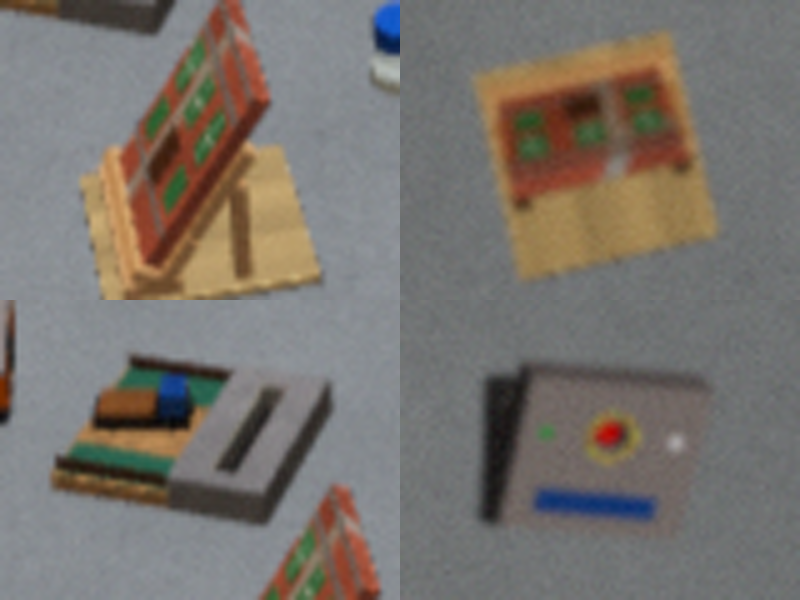

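The crop confirms the target: a small front with green windows and a brown door, leaning on the easel. Its bottom points to world +x and its brick side faces up and toward +x. It also shows the yard slot and the red button in its yellow ring. Next I measure everything from averaged frames.

```bash
cat >> h.py <<'E'
def avg(n,k=6):
    ps=[];ds=[]
    for _ in range(k):
        p,d=robot.read_camera(n); ps.append(p); ds.append(np.where(d==0,np.nan,d))
    return np.mean(ps,0),np.nan_to_num(np.nanmedian(ds,0)),robot.camera_info(n)
def onplane(i,uv,n,c):
    """rays of pixels uv onto plane through c with normal n"""
    h=420; f=h/2/np.tan(np.radians(i['vertical_fov'])/2); T=np.array(i['cam_to_world'])
    uv=np.atleast_2d(uv).astype(float); r=np.c_[(uv[:,0]-i['cx'])/f,-(uv[:,1]-i['cy'])/f,-np.ones(len(uv))]@T[:3,:3].T
    o=T[:3,3]; return o+r*(((np.array(c)-o)@n)/(r@n))[:,None]
def plane(q):
    for _ in range(4):
        c=q.mean(0); n=np.linalg.svd(q-c,full_matrices=False)[2][2]; r=(q-c)@n
        q=q[abs(r)<2.5*r.std()+1e-4]
    return c,n*np.sign(n[2]),r.std()
E
python3 - <<'E'
from h import *
Z=np.array([0,0,1.])
for n in('side','top'):
    p,d,i=avg(n); P=pts(d,i); np.savez(n+'1.npz',p=p,P=P)
    hsv=cv2.cvtColor(p.astype(np.float32)/255,cv2.COLOR_RGB2HSV); H,S,V=np.moveaxis(hsv,-1,0)
    X,Y,W=np.moveaxis(P,-1,0)
    box=lambda a,b,c,e:(X>a)&(X<b)&(Y>c)&(Y<e)
    rect=lambda q:(np.round(np.mean(cv2.boxPoints(cv2.minAreaRect(q.astype(np.float32))),0),4),np.round(cv2.minAreaRect(q.astype(np.float32))[1],4),round(cv2.minAreaRect(q.astype(np.float32))[2],1))
    print('==',n)
    # front
    m=box(.42,.6,.02,.16)&(W>.025)&(((H<12)|(H>350)|((H>90)&(H<170)))&(S>.45))
    m=cv2.morphologyEx(m.astype(np.uint8),cv2.MORPH_CLOSE,np.ones((5,5)))>0
    c,nn,s=plane(P[m&np.isfinite(W)]); v,u=np.nonzero(m); q=onplane(i,np.c_[u,v],nn,c)
    tilt=np.degrees(np.arccos(nn[2])); yaw=np.degrees(np.arctan2(nn[1],nn[0]))
    ex=np.cross(Z,nn);ex/=np.linalg.norm(ex); ez=np.cross(nn,ex)
    cc=q.mean(0); g=np.c_[(q-cc)@ex,(q-cc)@ez]
    r=cv2.minAreaRect(g.astype(np.float32)*1000)
    print('front n',nn,'tilt',tilt,'yaw',yaw,s,'rect',r,'centre',cc+ex*r[0][0]/1e3+ez*r[0][1]/1e3, m.sum())
    # slot / strip
    m=box(.48,.68,-.25,-.02)&(V<.28)&(S<.35)
    N,l,st,ct=cv2.connectedComponentsWithStats(m.astype(np.uint8))
    for k in range(1,N):
        if st[k,4]>15:
            v,u=np.nonzero(l==k); q=onplane(i,np.c_[u,v],Z,[0,0,.024])[:,:2]; print('dark',st[k,4],np.round(ct[k]),rect(q))
    m=box(.48,.68,-.25,-.02)&(W>.018)&(W<.031)&(S<.15)
    v,u=np.nonzero(m);q=onplane(i,np.c_[u,v],Z,[0,0,.024])[:,:2];print('strip',rect(q))
    # stylus, block
    m=box(.4,.65,.25,.45)&(H>12)&(H<30)&(S>.75)&(V>.5); print('orange',m.sum())
    N,l,st,ct=cv2.connectedComponentsWithStats(m.astype(np.uint8))
    for k in range(1,N):
        if st[k,4]>8: print('  or',st[k],np.round(ct[k],1), np.nanmedian(P[l==k],0), np.nanmax(P[l==k][:,2]))
    m=box(.4,.65,.22,.45)&(W>.034)&(W<.048)&(S>.4); m=cv2.morphologyEx(m.astype(np.uint8),cv2.MORPH_OPEN,np.ones((3,3)))>0
    v,u=np.nonzero(m);q=onplane(i,np.c_[u,v],Z,[0,0,.042])[:,:2];print('block',rect(q))
    # lightbox
    m=box(.45,.65,-.5,-.28)&(W>.03)&(S<.15)&(V>.3); c,nn,s=plane(P[m])
    print('face n',nn,'tilt',np.degrees(np.arccos(nn[2])),'az',np.degrees(np.arctan2(nn[1],nn[0])),'c',c,s,m.sum())
    for nm,mm in(('red',((H<15)|(H>345))&(S>.6)),('yel',(H>40)&(H<65)&(S>.45))):
        mm=mm&box(.45,.65,-.5,-.28)&(W>.03); v,u=np.nonzero(mm); r=cv2.minAreaRect(np.c_[u,v].astype(np.float32)); print(nm,mm.sum(),r, onplane(i,r[0],nn,c),np.nanmedian(P[mm],0))
E
```

```text
== side
front n [0.79035168 0.20439994 0.57755077] tilt 54.72153961432456 yaw 14.50007427165035 0.0019564916204962094 rect ((-6.6621551513671875, -8.106895446777344), (88.11225891113281, 105.78688049316406), 3.3335065841674805) centre [0.52430176 0.10282901 0.08263623] 81
dark 56 [249. 186.] (array([ 0.5766, -0.1286], dtype=float32), array([0.0743, 0.0113]), 73.9)
dark 188 [247. 196.] (array([ 0.585 , -0.0891], dtype=float32), array([0.16  , 0.1042]), 23.9)
strip (array([ 0.6103, -0.1409], dtype=float32), array([0.1265, 0.1335]), 74.7)
orange 11
  or [253 281   5   4   9] [254.9 283.1] [0.52080365 0.32814679 0.1107852 ] 0.11175743915851943
block (array([0.5283, 0.3555], dtype=float32), array([0.1154, 0.0516]), 73.6)
face n [-0.57097353  0.05083587  0.81939304] tilt 34.97591961000561 az 174.91216181986707 c [ 0.55414972 -0.37590178  0.05848345] 0.0008920353238580224 289
red 1 ((259.0, 133.0), (0.0, 0.0), 0.0) [[ 0.5626705  -0.37339483  0.06426541]] [ 0.56356228 -0.38224111  0.05931859]
yel 3 ((259.2794189453125, 132.86764526367188), (5.830951690673828, 0.8574929237365723), 30.96375465
[... 531 characters left out ...]
 0.004 ]), 74.3)
strip (array([ 0.5837, -0.137 ], dtype=float32), array([0.1201, 0.0763]), 74.5)
orange 6
block (array([0.5279, 0.3494], dtype=float32), array([0.1134, 0.0482]), 73.0)
face n [-0.56936951  0.04508611  0.82084445] tilt 34.8305843653691 az 175.47242231340468 c [ 0.55455977 -0.38095168  0.05741685] 0.0010349091974133952 942
red 17 ((451.25006103515625, 171.75003051757812), (2.8284268379211426, 4.949747085571289), 45.0) [[ 0.56094365 -0.37948041  0.06176414]] [ 0.56403372 -0.38187418  0.05628045]
yel 10 ((452.6000671386719, 173.70001220703125), (3.5777084827423096, 9.391485214233398), 63.43495178222656) [[ 0.55665218 -0.38359078  0.05901318]] [ 0.55714035 -0.39050883  0.06054806]
```

Run:
```python
from h import *
Z=np.array([0,0,1.])
for n in('side','top'):
    z=np.load(n+'1.npz'); p,P=z['p'],z['P']; i=robot.camera_info(n)
    R_,G,B=np.moveaxis(p,-1,0); X,Y,W=np.moveaxis(P,-1,0)
    roi=(X>.42)&(X<.62)&(Y>.02)&(Y<.17)&(W>.035)
    red=(R_>1.5*G)&(G<1.35*B)          # brick (wood has G>>B)
    grn=(G>1.15*R_)
    m=roi&(red|grn); m=cv2.morphologyEx(m.astype(np.uint8),cv2.MORPH_CLOSE,np.ones((3,3)))>0
    me=cv2.erode(m.astype(np.uint8),np.ones((3,3)))>0
    c,nn,s=plane(P[me]); 
    yaw=np.arctan2(nn[1],nn[0]); print(n,m.sum(),'tilt',np.degrees(np.arccos(nn[2])),'yaw',np.degrees(yaw),'s',s)
    # impose 58 deg
    nf=np.array([np.cos(yaw)*np.sin(np.radians(58)),np.sin(yaw)*np.sin(np.radians(58)),np.cos(np.radians(58))])
    v,u=np.nonzero(m); q=onplane(i,np.c_[u,v],nf,c)
    ey=np.cross(Z,nf);ey/=np.linalg.norm(ey); ez=np.cross(nf,ey)
    g=np.c_[(q-c)@ey,(q-c)@ez]*1e3; r=cv2.minAreaRect(g.astype(np.float32))
    print(' plane pt',c,'rect',np.round(cv2.boxPoints(r),1).tolist(),'pct y',np.percentile(g[:,0],[1,99]),'z',np.percentile(g[:,1],[1,99]))
    print(' centre', c+ey*r[0][0]/1e3+ez*r[0][1]/1e3, 'topmid',c+ey*r[0][0]/1e3+ez*g[:,1].max()/1e3)
    b=(X>.4)&(X<.65)&(Y>0)&(Y<.2)&(W>.004)&(R_>1.25*B)
    q=P[b&(W<.03)]; print(' base', cv2.minAreaRect(q[:,:2].astype(np.float32)*1000))
    big=cv2.resize(p[145:215,220:300] if n=='top' else p[190:270,225:295],None,fx=5,fy=5,interpolation=cv2.INTER_NEAREST)
```

```text
side 319 tilt 57.50268577194602 yaw 13.465001141744505 s 0.0006407463912781821
 plane pt [0.50835175 0.10333087 0.10958013] rect [[-50.5, -85.19999694824219], [42.599998474121094, -86.80000305175781], [44.5, 24.100000381469727], [-48.5, 25.700000762939453]] pct y [-47.79664348  42.90745358] z [-82.4207256   23.49850754]
 centre [0.5247719  0.10420814 0.08369781] topmid [0.49645955 0.09742924 0.13028769]
 base ((528.9800415039062, 96.90316772460938), (109.41075897216797, 104.3340835571289), 13.526381492614746)
top 178 tilt 57.83910752549955 yaw 13.52901308155502 s 0.0004329994901404273
 plane pt [0.51071646 0.09074412 0.10991089] rect [[-37.599998474121094, -65.4000015258789], [37.900001525878906, -66.19999694824219], [39.0, 35.20000076293945], [-36.5, 36.0]] pct y [-35.98668732  37.14870896] z [-64.73885066  31.48650616]
 centre [0.5183274  0.09328468 0.09711768] topmid [0.49221202 0.08700094 0.14010382]
 base ((529.3203735351562, 94.45065307617188), (109.90096282958984, 103.5666275024414), 13.38617992401123)
```

Run:
```python
from h import *
for n in('side','top'):
    P=np.load(n+'1.npz')['P']; X,Y,W=np.moveaxis(P,-1,0)
    m=(X>.42)&(X<.62)&(Y>.02)&(Y<.17)&(W>.035); print(n,np.sort(W[m])[-12:].round(4)); k=m&(W>.112); print(k.sum(),P[k].mean(0), P[k].min(0),P[k].max(0))
# target grasp pose
a=np.radians(13.5); Rz=R.from_euler('z',13.5,degrees=True)
F=Rz*R.from_euler('y',-32,degrees=True)     # front frame
O=np.array([.5291,.0957,0])+Rz.apply([.030,0,.022])
T=R.from_matrix(np.c_[-F.apply([0,1,0])*-1*-1, F.apply([1,0,0]), -F.apply([0,0,1])])
print(np.linalg.det(T.as_matrix()))
if np.linalg.det(T.as_matrix())<0: raise SystemExit
g=O+F.apply([0,0,.115-.045]); pre=O+F.apply([0,0,.115+.05])
print('O',O,'tcp grasp',g,'pre',pre, 'rel pre',rel(pre,T),'rel g',rel(g,T))
```

```text
side [0.122  0.122  0.1221 0.1222 0.1222 0.1223 0.1223 0.1225 0.1225 0.1225
 0.1227 0.1227]
152 [0.50189452 0.09509559 0.11837032] [0.48737663 0.0479605  0.11204407] [0.51828883 0.1327469  0.12274041]
top [0.1218 0.1219 0.1219 0.122  0.122  0.1221 0.1221 0.1222 0.1224 0.1227
 0.123  0.1231]
205 [0.50139334 0.08898673 0.11862754] [0.48626016 0.04846204 0.11230179] [0.51824995 0.1299054  0.12307142]Traceback (most recent call last):
  File "<stdin>", line 9, in <module>
  File "scipy/spatial/transform/_rotation.pyx", line 1143, in scipy.spatial.transform._rotation.Rotation.from_matrix
ValueError: Non-positive determinant (left-handed or null coordinate frame) in rotation matrix 0: [[ 2.33445364e-01  8.24616460e-01  5.15277553e-01]
 [-9.72369920e-01  1.97972896e-01  1.23707195e-01]
 [ 6.93889390e-18  5.29919264e-01 -8.48048096e-01]].
```

```bash
cat >> h.py <<'E'
Rz=R.from_euler('z',13.5,degrees=True); F0=Rz*R.from_euler('y',-32,degrees=True)
O0=np.array([.5291,.0957,0])+Rz.apply([.030,0,.022])
def toolR(F): return R.from_matrix(np.c_[F.apply([0,1,0]),F.apply([1,0,0]),-F.apply([0,0,1])])
E
python3 - <<'E'
from h import *
T=toolR(F0); g=O0+F0.apply([0,0,.07]); pre=O0+F0.apply([0,0,.115+.06])
print('O',O0,'g',g,'pre',pre,rel(pre,T),rel(g,T))
# mid: raise and yaw first
E
```

```text
O [0.5582711  0.10270336 0.022     ] g [0.52220167 0.09404386 0.08136337] pre [0.46809753 0.0810546  0.17040842] (array([-405.7, -352.8,   18. ]), array([-0.5145, -0.2677,  0.9335])) (array([-451.2, -320.9,  107. ]), array([-0.5145, -0.2677,  0.9335]))
```

```bash
python3 -m pendant '[{"translation":[-36,-32,-3],"twist":[0,0,0],"grip":0},{"translation":[-36,-32,-3],"twist":[0,0,0],"grip":0},{"translation":[-36,-32,-3],"twist":[0,0,0],"grip":0},{"translation":[-36,-32,-3],"twist":[0,0,0],"grip":0},{"translation":[-36,-32,0],"twist":[0,0,0],"grip":0},{"translation":[-36,-32,0],"twist":[0,0,0],"grip":0},{"translation":[-36,-32,0],"twist":[0,0,0],"grip":0},{"translation":[-36,-32,0],"twist":[0,0,0],"grip":0},{"translation":[-36,-32,0],"twist":[0,0,0],"grip":0},{"translation":[-36,-32,0],"twist":[0,0,0],"grip":0}]' 10
python3 - <<'E'
from h import *
T=toolR(F0); pre=O0+F0.apply([0,0,.115+.06]); print(rel(pre,T))
E
```

```text
t: 1.7
tool_pos: [0.4429, 0.1183, 0.2006]
orientation: [0.569, 3.086, 0.003]
force: [0.9, 0.0, 0.5]
opening: 0.0464
(array([-36.7, -25.9,  30.3]), array([-0.5094, -0.2689,  0.9448]))
```

```bash
python3 -m pendant '[{"translation":[0,0,0],"twist":[-0.051,-0.027,0.0945],"grip":0},{"translation":[0,0,0],"twist":[-0.051,-0.027,0.0945],"grip":0},{"translation":[0,0,0],"twist":[-0.051,-0.027,0.0945],"grip":0},{"translation":[0,0,0],"twist":[-0.051,-0.027,0.0945],"grip":0},{"translation":[0,0,0],"twist":[-0.051,-0.027,0.0945],"grip":0},{"translation":[0,0,0],"twist":[-0.051,-0.027,0.0945],"grip":0},{"translation":[0,0,0],"twist":[-0.051,-0.027,0.0945],"grip":0},{"translation":[0,0,0],"twist":[-0.051,-0.027,0.0945],"grip":0},{"translation":[0,0,0],"twist":[-0.051,-0.027,0.0945],"grip":0},{"translation":[0,0,0],"twist":[-0.051,-0.027,0.0945],"grip":0}]' 10
python3 - <<'E'
from h import *
T=toolR(F0); print(rel(O0+F0.apply([0,0,.175]),T),rel(O0+F0.apply([0,0,.07]),T))
E
```

```text
t: 2.7
tool_pos: [0.4734, 0.1157, 0.1988]
orientation: [1.748, 2.101, 0.602]
force: [0.3, 0.5, -0.2]
opening: 0.0466
(array([-33.3, -24.6,  17.9]), array([-0.0076,  0.0191, -0.0474])) (array([-31.3, -23.8, 122.9]), array([-0.0076,  0.0191, -0.0474]))
```

```bash
python3 -m pendant '[{"translation":[-8,-6,4.5],"twist":[-0.0019,0.0048,-0.0118],"grip":0},{"translation":[-8,-6,4.5],"twist":[-0.0019,0.0048,-0.0118],"grip":0},{"translation":[-8,-6,4.5],"twist":[-0.0019,0.0048,-0.0118],"grip":0},{"translation":[-8,-6,4.5],"twist":[-0.0019,0.0048,-0.0118],"grip":0},{"translation":[0,0,8],"twist":[0,0,0],"grip":0},{"translation":[0,0,8],"twist":[0,0,0],"grip":0},{"translation":[0,0,8],"twist":[0,0,0],"grip":0},{"translation":[0,0,8],"twist":[0,0,0],"grip":0},{"translation":[0,0,8],"twist":[0,0,0],"grip":0},{"translation":[0,0,0],"twist":[0,0,0],"grip":0}]' 10
python3 - <<'E'
from h import *
T=toolR(F0); print(rel(O0+F0.apply([0,0,.07]),T))
for n in('side',):
    p,d,i=cam(n); cv2.imwrite(f'pics/{n}2.png',cv2.resize(p[150:300,180:380][...,::-1],(800,600),interpolation=cv2.INTER_CUBIC))
E
```

```text
t: 3.7
tool_pos: [0.501, 0.0919, 0.1325]
orientation: [1.695, 2.148, 0.612]
force: [0.3, 0.1, -0.8]
opening: 0.0465
(array([-3. , -8.9, 54.6]), array([-0.0056, -0.0023, -0.0016]))
```

View pics/side2.png

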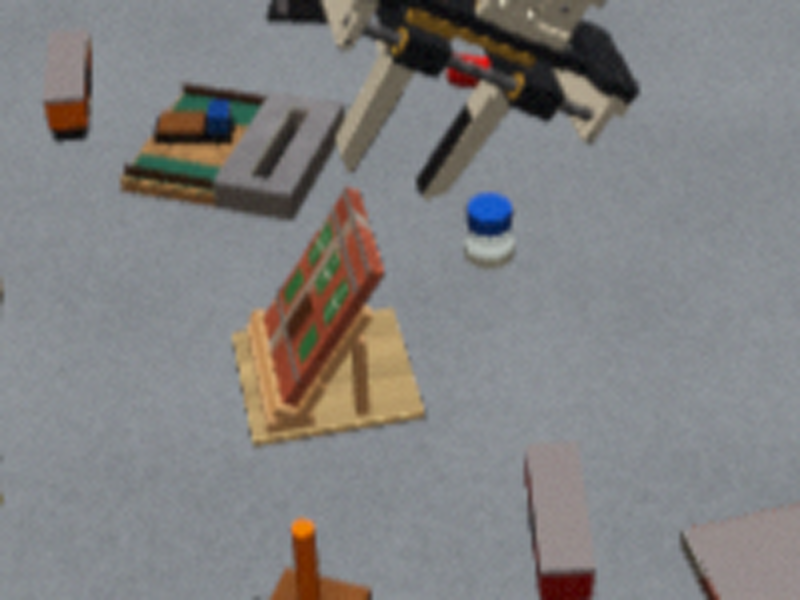

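The fingers straddle the plate's plane at about (345,165) and (425,190), above its top edge at (365,225). I correct the lateral offset, advance, then close.

```bash
python3 -m pendant '[{"translation":[-1.5,-4.5,0],"twist":[-0.003,-0.001,-0.001],"grip":0},{"translation":[-1.5,-4.5,2],"twist":[-0.003,-0.001,-0.001],"grip":0},{"translation":[0,0,7],"twist":[0,0,0],"grip":0},{"translation":[0,0,7],"twist":[0,0,0],"grip":0},{"translation":[0,0,7],"twist":[0,0,0],"grip":0},{"translation":[0,0,7],"twist":[0,0,0],"grip":0},{"translation":[0,0,7],"twist":[0,0,0],"grip":0},{"translation":[0,0,7],"twist":[0,0,0],"grip":0},{"translation":[0,0,7],"twist":[0,0,0],"grip":0},{"translation":[0,0,0],"twist":[0,0,0],"grip":0}]' 20
python3 - <<'E'
from h import *
T=toolR(F0); print(rel(O0+F0.apply([0,0,.07]),T))
E
```

```text
t: 4.75
tool_pos: [0.5227, 0.0936, 0.0813]
orientation: [1.688, 2.143, 0.616]
force: [-1.0, -0.3, -0.0]
opening: 0.0465
(array([ 0.5, -0.3, -0.2]), array([0.0021, 0.0003, 0.0008]))
```

```bash
python3 -m pendant '[{"translation":[0,0,0],"twist":[0,0,0],"grip":-1},{"translation":[0,0,0],"twist":[0,0,0],"grip":-1},{"translation":[0,0,0],"twist":[0,0,0],"grip":-1},{"translation":[0,0,0],"twist":[0,0,0],"grip":-1},{"translation":[0,0,0],"twist":[0,0,0],"grip":-1},{"translation":[0,0,0],"twist":[0,0,0],"grip":-1},{"translation":[0,0,0],"twist":[0,0,0],"grip":-1},{"translation":[0,0,0],"twist":[0,0,0],"grip":-1},{"translation":[0,0,0],"twist":[0,0,0],"grip":-1},{"translation":[0,0,0],"twist":[0,0,0],"grip":-1}]' 25
python3 - <<'E'
from h import *
T=toolR(F0); print(rel(O0+F0.apply([0,0,.07]),T))
# lift along front z up 20mm & out along +x(brick) 
s,p,r=state(); print(r.inv().apply([0,0,60]).round(1), r.inv().apply(F0.apply([20,0,0])).round(1))
E
```

```text
t: 5.75
tool_pos: [0.5226, 0.0936, 0.0818]
orientation: [1.688, 2.143, 0.617]
force: [-0.1, 0.3, -0.3]
opening: 0.0098
(array([ 0.5, -0.5,  0.2]), array([0.0024, 0.0003, 0.0009]))
[ -0.   31.9 -50.8] [-0. 20.  0.]
```

```bash
python3 -m pendant '[{"translation":[0,0.5,-5],"twist":[0,0,0],"grip":-1},{"translation":[0,1,-8],"twist":[0,0,0],"grip":-1},{"translation":[0,2,-8],"twist":[0,0,0],"grip":-1},{"translation":[0,6.5,-10.5],"twist":[0,0,0],"grip":-1},{"translation":[0,6.5,-10.5],"twist":[0,0,0],"grip":-1},{"translation":[0,6.5,-10.5],"twist":[0,0,0],"grip":-1},{"translation":[0,6.5,-10.5],"twist":[0,0,0],"grip":-1},{"translation":[0,6.5,-10.5],"twist":[0,0,0],"grip":-1},{"translation":[0,6.5,-10.5],"twist":[0,0,0],"grip":-1},{"translation":[0,6.5,-10.5],"twist":[0,0,0],"grip":-1}]' 25
python3 - <<'E'
from h import *
yaw=-16.2; F=R.from_euler('z',yaw,degrees=True)
S=np.array([.5753,-.1335,.006])
tgt=S+F.apply([0,0,.07+.05]); print('target',tgt,rel(tgt,toolR(F)))
s,p,r=state(); W=(r*0).as_rotvec() if False else None
print(r.inv().apply((tgt-p)*1000).round(1), (r.inv()*toolR(R.from_euler('z',13.5,degrees=True))).as_rotvec().round(4))
E
```

```text
t: 6.75
tool_pos: [0.5112, 0.0911, 0.1953]
orientation: [1.689, 2.144, 0.615]
force: [-0.2, 0.3, -0.3]
opening: 0.0097
target [ 0.5753 -0.1335  0.126 ] (array([-233.3,  -28.6,   64.1]), array([ 0.547 , -0.1442,  0.5054]))
[-233.3  -28.6   64.1] [0.5595 0.0008 0.0008]
```

```bash
python3 -m pendant '[{"translation":[-5,0,0],"twist":[0.055,-0.0144,0.0505],"grip":-1},{"translation":[-5,0,0],"twist":[0.055,-0.0144,0.0505],"grip":-1},{"translation":[-5,0,0],"twist":[0.055,-0.0144,0.0505],"grip":-1},{"translation":[-5,0,0],"twist":[0.055,-0.0144,0.0505],"grip":-1},{"translation":[-5,0,0],"twist":[0.055,-0.0144,0.0505],"grip":-1},{"translation":[-5,0,0],"twist":[0.055,-0.0144,0.0505],"grip":-1},{"translation":[-5,0,0],"twist":[0.055,-0.0144,0.0505],"grip":-1},{"translation":[-5,0,0],"twist":[0.055,-0.0144,0.0505],"grip":-1},{"translation":[-5,0,0],"twist":[0.055,-0.0144,0.0505],"grip":-1},{"translation":[-5,0,0],"twist":[0.055,-0.0144,0.0505],"grip":-1}]' 25
python3 - <<'E'
from h import *
F=R.from_euler('z',-16.2,degrees=True); S=np.array([.5753,-.1335,.006])
print(rel(S+[0,0,.12],toolR(F)))
E
```

```text
t: 7.75
tool_pos: [0.514, 0.0406, 0.2051]
orientation: [-2.524, -1.856, 0.018]
force: [0.3, -0.2, -1.8]
opening: 0.01
(array([-147.5,  111.4,   78.2]), array([-0.0137,  0.0043, -0.02  ]))
```

```bash
python3 -m pendant '[{"translation":[-18.4,13.9,4],"twist":[-0.0017,0.0005,-0.0025],"grip":-1},{"translation":[-18.4,13.9,4],"twist":[-0.0017,0.0005,-0.0025],"grip":-1},{"translation":[-18.4,13.9,4],"twist":[-0.0017,0.0005,-0.0025],"grip":-1},{"translation":[-18.4,13.9,4],"twist":[-0.0017,0.0005,-0.0025],"grip":-1},{"translation":[-18.4,13.9,10],"twist":[-0.0017,0.0005,-0.0025],"grip":-1},{"translation":[-18.4,13.9,10],"twist":[-0.0017,0.0005,-0.0025],"grip":-1},{"translation":[-18.4,13.9,12],"twist":[-0.0017,0.0005,-0.0025],"grip":-1},{"translation":[-18.4,13.9,12],"twist":[-0.0017,0.0005,-0.0025],"grip":-1},{"translation":[0,0,10],"twist":[0,0,0],"grip":-1},{"translation":[0,0,0],"twist":[0,0,0],"grip":-1}]' 25
python3 - <<'E'
from h import *
F=R.from_euler('z',-16.2,degrees=True); S=np.array([.5753,-.1335,.006])
print(rel(S+[0,0,.12],toolR(F)))
for n in('side','top'):
    p,d,i=avg(n,3); np.savez(n+'3.npz',p=p,P=pts(d,i))
p=np.load('side3.npz')['p']; t=np.load('top3.npz')['p']
a=cv2.resize(p[120:240,185:305][...,::-1],(400,400),interpolation=cv2.INTER_CUBIC);b=cv2.resize(t[110:230,290:410][...,::-1],(400,400),interpolation=cv2.INTER_CUBIC)
cv2.imwrite('pics/fit3.png',np.hstack([a,b]))
E
```

```text
t: 8.75
tool_pos: [0.5839, -0.1402, 0.1358]
orientation: [-2.514, -1.883, -0.0]
force: [-0.7, 0.6, -0.8]
opening: 0.0102
(array([  4. , -10.1,   9.8]), array([-0.0004, -0.0004, -0.0026]))[ WARN:0@4.807] global loadsave.cpp:1063 imwrite_ Unsupported depth image for selected encoder is fallbacked to CV_8U.
```

View pics/fit3.png

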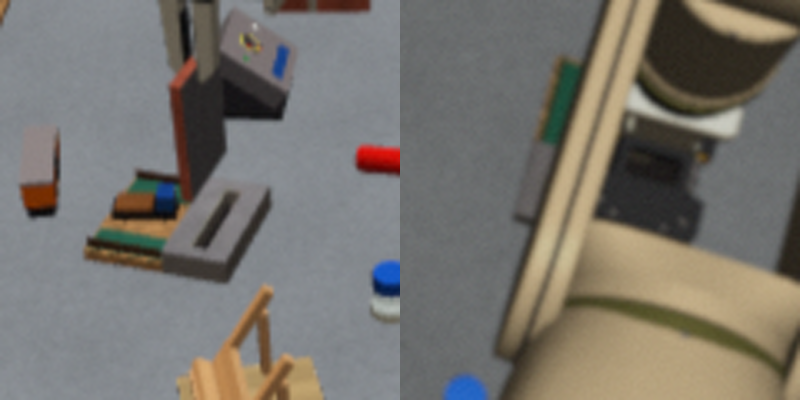

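Run:
```python
from h import *
Z=np.array([0,0,1.]); F=R.from_euler('z',-16.2,degrees=True).as_matrix(); S=np.array([.5753,-.1335,.024])
def proj(i,X):
    T=np.array(i['cam_to_world']); f=210/np.tan(np.radians(i['vertical_fov'])/2)
    c=(X-T[:3,3])@T[:3,:3]; return np.stack([i['cx']+f*c[...,0]/-c[...,2], i['cy']-f*c[...,1]/-c[...,2]],-1).astype(np.float32)
for n in('side','top'):
    z=np.load(n+'1.npz'); p=z['p'].mean(-1).astype(np.float32); i=robot.camera_info(n)
    x=np.arange(-40,41); y=np.arange(-75,76); xx,yy=np.meshgrid(x,y)
    X=S+np.stack([xx,yy,0*xx],-1)/1e3@F.T; uv=proj(i,X); im=cv2.remap(p,uv[...,0],uv[...,1],cv2.INTER_CUBIC)
    def cross(prof,ax):
        g=np.gradient(cv2.GaussianBlur(prof.reshape(-1,1),(1,5),1).ravel()); k=np.argsort(-abs(g)); out=[]
        for j in k:
            if all(abs(ax[j]-o)>5 for o,_ in out): out.append((int(ax[j]),round(float(g[j]),1)))
            if len(out)==5: break
        return sorted(out)
    for a,b in((-36,-12),(-12,12),(12,36)): print(n,'x edges, y',a,b,cross(im[(y>=a)&(y<=b)].mean(0),x))
    print(n,'x prof y±30',im[(abs(y)<30)].mean(0)[20:61].round().astype(int).tolist())
    print(n,'y prof',im[:,(abs(x)<4)].mean(1)[::2].round().astype(int).tolist(), cross(im[:,abs(x)<4].mean(1),y))
P=np.load('side3.npz')['P']; X,Y,W=np.moveaxis(P,-1,0); L=(P-S)@F
m=(abs(L[...,0])<.04)&(abs(L[...,1])<.07)&(W>.05)&(W<.12); m=cv2.erode(m.astype(np.uint8),np.ones((3,3)))>0
c,nn,s=plane(L[m&(abs(L[...,1])<.03)]); print('back plane (yard frame)',c,nn,s,m.sum())
mm=(abs(L[...,0])<.04)&(abs(L[...,1])<.07)&(W>.04)&(W<.13); q=L[mm]; print('y pct',np.percentile(q[:,1],[1,5,50,95,99]),'z min',np.percentile(q[:,2],[0,1,3]),np.percentile(q[:,0],[1,99]))
e=q[q[:,1]>.036]; print('edge face',len(e),e.mean(0), e.min(0),e.max(0))
s,p,r=state(); print('tcp in slot frame',(p-S)@F, 'plate origin by kin', F.T@(p-S)-[0,0,.07])
```

```text
side x edges, y -36 -12 [(-38, -11.6), (-28, 14.5), (-5, -13.3), (7, 14.1), (32, -9.8)]
side x edges, y -12 12 [(-38, -10.1), (-28, 13.9), (-6, -17.3), (7, 14.0), (38, -11.3)]
side x edges, y 12 36 [(-38, -9.6), (-28, 14.0), (-6, -17.1), (0, 2.5), (7, 13.2)]
side x prof y±30 [131, 131, 132, 131, 131, 131, 132, 132, 132, 131, 129, 125, 117, 103, 86, 68, 53, 43, 40, 40, 42, 44, 46, 48, 52, 61, 73, 88, 103, 116, 124, 129, 131, 131, 131, 131, 131, 131, 131, 131, 131]
side y prof [145, 145, 145, 146, 147, 147, 146, 144, 141, 139, 138, 137, 136, 133, 127, 119, 107, 93, 82, 72, 64, 62, 61, 60, 58, 53, 50, 47, 44, 42, 42, 41, 42, 41, 41, 42, 41, 42, 43, 43, 43, 42, 41, 40, 39, 39, 39, 40, 41, 40, 40, 41, 40, 40, 39, 39, 39, 39, 44, 58, 78, 100, 113, 120, 124, 124, 114, 100, 84, 70, 62, 56, 56, 56, 56, 56] [(-42, -6.7), (-36, -3.5), (45, 10.5), (51, 3.0), (60, -7.9)]
top x edges, y -36 -12 [(-35, -9.7), (-28, 8.5), (-5, -10.1), (6, 10.7), (32, -3.7)]
top x edges, y -12 12 [(-35, -9.7), (-29, 8.4), (-5, -10.4), (6, 9.6), (38, -3.8)]
top x edges, y 12 36 [(-35, -9.7), (-29, 8.5), (-6, -9.4), (6
[... 409 characters left out ...]
 38, 38, 37, 36, 36, 38, 38, 38, 36, 34, 35, 34, 35, 37, 35, 35, 35, 39, 49, 68, 85, 97, 101, 102, 100, 99, 98, 97, 101, 108, 111, 111, 111, 111, 111, 111] [(-44, -9.7), (-38, -1.5), (43, 9.1), (49, 1.2), (62, 2.9)]
back plane (yard frame) [0.00529645 0.00081406 0.07094384] [0.99992121 0.0030076  0.01218751] 0.0005859014338940492 141
y pct [-0.04364826 -0.0392342   0.01050229  0.04069017  0.04173275] z min [0.0430837  0.04466326 0.04653637] [0.00410934 0.01494593]
edge face 70 [0.00960982 0.03945414 0.07603123] [0.00467658 0.03613764 0.04406798] [0.01583664 0.04222617 0.10599446]
tcp in slot frame [ 0.01137905 -0.00321853  0.11461639] plate origin by kin [ 0.01137905 -0.00321853  0.04461639]
```

Run:
```python
from h import *
for n,c in(('side',[.529,.0969]),('top',[.5293,.0945])):
    P=np.load(n+'1.npz')['P']; L=(P-np.array([*c,0]))@Rz.as_matrix(); W=P[...,2]
    m=(abs(L[...,0])<.06)&(abs(L[...,1])<.06)&(W>.1); m=cv2.morphologyEx(m.astype(np.uint8),cv2.MORPH_OPEN,np.ones((3,3)))>0
    q=L[m]; print(n,np.percentile(q[:,1],[0,1,3,97,99,100]).round(4))
F=R.from_euler('z',-16.2,degrees=True).as_matrix(); S=np.array([.5753,-.1335,.024])
P=np.load('side3.npz')['P']; L=(P-S)@F
for lo in (.05,.06,.07,.08):
    m=(abs(L[...,0])<.03)&(abs(L[...,1])<.07)&(L[...,2]>lo-.005)&(L[...,2]<lo+.005); print(lo,np.percentile(L[m][:,1],[0,1,3,97,99,100]).round(4))
# image rays: plate's back plane silhouette, right/left extremes
```

```text
side [-0.0422 -0.0403 -0.0379  0.0423  0.0428  0.0431]
top [-0.0406 -0.0399 -0.0382  0.0396  0.0414  0.0425]
0.05 [-0.0449 -0.0429 -0.0396  0.0408  0.0414  0.0418]
0.06 [-0.0415 -0.041  -0.0386  0.0399  0.0402  0.0404]
0.07 [-0.0434 -0.0427 -0.0415  0.0412  0.0419  0.0422]
0.08 [-0.0392 -0.0384 -0.0372  0.0413  0.0416  0.0417]
```

```bash
python3 -m pendant '[{"translation":[1.2,-5,0],"twist":[0,0,-0.001],"grip":-1},{"translation":[1.1,-5,0],"twist":[0,0,-0.001],"grip":-1},{"translation":[0,0,7],"twist":[0,0,0],"grip":-1},{"translation":[0,0,7],"twist":[0,0,0],"grip":-1},{"translation":[0,0,7],"twist":[0,0,0],"grip":-1},{"translation":[0,0,7],"twist":[0,0,0],"grip":-1},{"translation":[0,0,7],"twist":[0,0,0],"grip":-1},{"translation":[0,0,4],"twist":[0,0,0],"grip":-1},{"translation":[0,0,0],"twist":[0,0,0],"grip":-1},{"translation":[0,0,0],"twist":[0,0,0],"grip":-1}]' 25
python3 - <<'E'
from h import *
F=R.from_euler('z',-16.2,degrees=True).as_matrix(); S=np.array([.5753,-.1335,.024])
s,p,r=state(); print('kin origin',(F.T@(p-S)-[0,0,.07])*1e3)
p,d,i=avg('side',3); L=(pts(d,i)-S)@F; q=L[(abs(L[...,0])<.03)&(abs(L[...,1])<.07)&(L[...,2]>.012)&(L[...,2]<.06)&(abs(L[...,1])<.03)]
c,nn,s=plane(q); print(c,nn,s,len(q))
cv2.imwrite('pics/fit4.png',cv2.resize(p[140:215,215:315][...,::-1].astype(np.uint8),(800,600),interpolation=cv2.INTER_CUBIC))
E
```

```text
t: 10.05
tool_pos: [0.5754, -0.133, 0.0961]
orientation: [2.507, 1.888, 0.004]
force: [0.3, -0.3, -0.2]
opening: 0.0096
kin origin [-0.04670407  0.46855072  2.13424798]
[-0.00499742  0.00146419  0.03616404] [9.99999203e-01 9.30789503e-04 8.53404486e-04] 0.0005771975748275439 111
```

View pics/fit4.png

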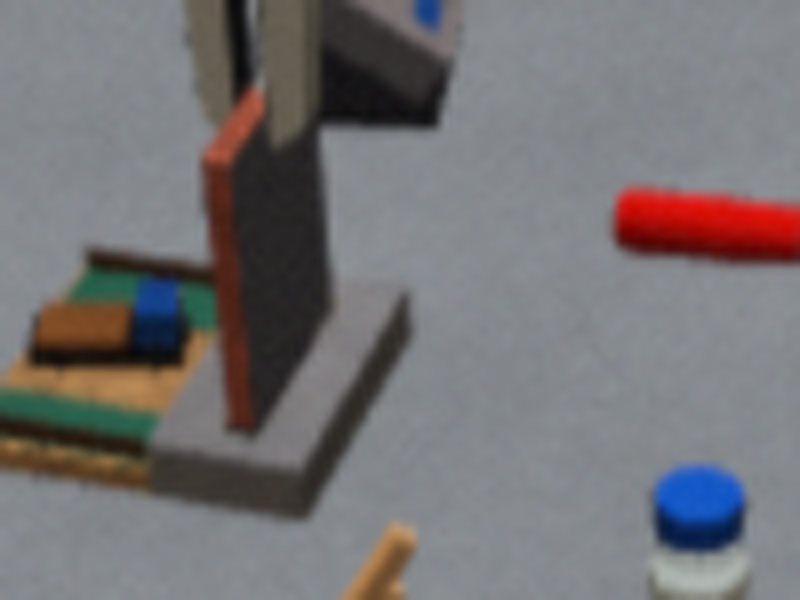

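The plate is vertical over the slot, with its near bottom corner at (240,425) inside the slot's end. I lower it gently.

```bash
python3 -m pendant '[{"translation":[-0.4,0.6,2],"twist":[0,0,0],"grip":-1},{"translation":[0,0,2],"twist":[0,0,0],"grip":-1},{"translation":[0,0,2],"twist":[0,0,0],"grip":-1},{"translation":[0,0,2],"twist":[0,0,0],"grip":-1},{"translation":[0,0,2],"twist":[0,0,0],"grip":-1},{"translation":[0,0,2],"twist":[0,0,0],"grip":-1},{"translation":[0,0,2],"twist":[0,0,0],"grip":-1},{"translation":[0,0,2],"twist":[0,0,0],"grip":-1},{"translation":[0,0,2],"twist":[0,0,0],"grip":-1},{"translation":[0,0,1],"twist":[0,0,0],"grip":-1}]' 25
python3 - <<'E'
from h import *
F=R.from_euler('z',-16.2,degrees=True).as_matrix(); S=np.array([.5753,-.1335,.024])
s,p,r=state(); print('kin origin',(F.T@(p-S)-[0,0,.07])*1e3, s['force'].round(1),s['wrist_torque'].round(2))
E
```

```text
t: 11.2
tool_pos: [0.577, -0.1339, 0.077]
orientation: [2.505, 1.887, 0.007]
force: [0.7, 0.3, -0.6]
opening: 0.0096
kin origin [  1.75641524   0.0680701  -16.97851206] [ 0.7  0.3 -0.6] [-0.09  0.13  0.01]
```

```bash
python3 -m pendant '[{"translation":[0,-0.3,0.7],"twist":[0,0,0],"grip":-1},{"translation":[0,-0.3,0.7],"twist":[0,0,0],"grip":-1},{"translation":[0,0,0.7],"twist":[0,0,0],"grip":-1},{"translation":[0,0,0.7],"twist":[0,0,0],"grip":-1},{"translation":[0,0,0],"twist":[0,0,0],"grip":-1},{"translation":[0,0,0],"twist":[0,0,0],"grip":-1},{"translation":[0,0,0],"twist":[0,0,0],"grip":-1},{"translation":[0,0,0],"twist":[0,0,0],"grip":-1},{"translation":[0,0,0],"twist":[0,0,0],"grip":-1},{"translation":[0,0,0],"twist":[0,0,0],"grip":-1}]' 25
python3 - <<'E'
from h import *
F=R.from_euler('z',-16.2,degrees=True).as_matrix(); S=np.array([.5753,-.1335,.024])
s,p,r=state(); print('kin origin',(F.T@(p-S)-[0,0,.07])*1e3, s['force'].round(1),s['wrist_torque'].round(2))
p,d,i=avg('side',4); L=(pts(d,i)-S)@F; m=(abs(L[...,0])<.03)&(abs(L[...,1])<.06)&(L[...,2]>.07); 
q=L[m&(abs(L[...,1])>.02)&(L[...,2]<.11)]; print('top z',np.sort(q[:,2])[-15:].round(4))
E
```

```text
t: 12.2
tool_pos: [0.5778, -0.1343, 0.0763]
orientation: [2.503, 1.885, 0.009]
force: [-0.5, 0.7, 1.3]
opening: 0.0097
kin origin [  2.59419286  -0.06897443 -17.72098776] [-0.5  0.7  1.3] [-0.02  0.23 -0.02]
top z [0.0967 0.0968 0.097  0.0971 0.0972 0.0973 0.0976 0.0981 0.0982 0.0982
 0.0983 0.0983 0.0987 0.0987 0.0987]
```

```bash
python3 -m pendant '[{"translation":[0,0,1],"twist":[0,0,0],"grip":-1},{"translation":[0,0,1],"twist":[0,0,0],"grip":-1},{"translation":[0,0,1],"twist":[0,0,0],"grip":-1},{"translation":[0,0,1.5],"twist":[0,0,0],"grip":-1},{"translation":[0,0,2],"twist":[0,0,0],"grip":-1},{"translation":[0,0,2],"twist":[0,0,0],"grip":-1},{"translation":[0,0,2],"twist":[0,0,0],"grip":-1},{"translation":[0,0,2],"twist":[0,0,0],"grip":-1},{"translation":[0,0,2],"twist":[0,0,0],"grip":-1},{"translation":[0,0,2],"twist":[0,0,0],"grip":-1}]' 25
python3 - <<'E'
from h import *
F=R.from_euler('z',-16.2,degrees=True).as_matrix(); S=np.array([.5753,-.1335,.024])
s,p,r=state(); print('kin origin',(F.T@(p-S)-[0,0,.07])*1e3, s['force'].round(1),s['wrist_torque'].round(2), (r.inv()*toolR(R.from_euler('z',-16.2,degrees=True))).as_rotvec().round(3))
E
```

```text
t: 13.4
tool_pos: [0.5833, -0.136, 0.0761]
orientation: [2.493, 1.88, 0.02]
force: [-6.5, 1.1, 13.8]
opening: 0.0101
kin origin [  8.36830386  -0.13318864 -17.92284612] [-6.5  1.1 13.8] [0.33 1.55 0.02] [0.023 0.001 0.004]
```

```bash
python3 -m pendant '[{"translation":[0,-1,0],"twist":[0.004,0,0],"grip":-1},{"translation":[0,-1,0],"twist":[0.004,0,0],"grip":-1},{"translation":[0,-1,0],"twist":[0.004,0,0],"grip":-1},{"translation":[0,-1,0],"twist":[0.004,0,0],"grip":-1},{"translation":[0,-1,0],"twist":[0.004,0,0],"grip":-1},{"translation":[0,-1,0],"twist":[0.003,0,0],"grip":-1},{"translation":[0,-1,0],"twist":[0,0,0],"grip":-1},{"translation":[0,0,0],"twist":[0,0,0],"grip":-1},{"translation":[0,0,0],"twist":[0,0,0],"grip":-1},{"translation":[0,0,0],"twist":[0,0,0],"grip":-1}]' 15
python3 - <<'E'
from h import *
F=R.from_euler('z',-16.2,degrees=True).as_matrix(); S=np.array([.5753,-.1335,.024])
s,p,r=state(); print('kin origin',(F.T@(p-S)-[0,0,.07])*1e3, s['force'].round(1),s['wrist_torque'].round(2), (r.inv()*toolR(R.from_euler('z',-16.2,degrees=True))).as_rotvec().round(3))
p,d,i=avg('side',3); L=(pts(d,i)-S)@F; q=L[(abs(L[...,0])<.03)&(L[...,2]>.008)&(L[...,2]<.06)&(abs(L[...,1])<.03)]
c,nn,s=plane(q); print('back plane',c,nn,s,len(q))
E
```

```text
t: 14.4
tool_pos: [0.5766, -0.134, 0.0757]
orientation: [-2.508, -1.891, 0.002]
force: [-0.0, -0.3, 0.3]
opening: 0.0103
kin origin [  1.40293457  -0.06935947 -18.26215006] [-0.  -0.3  0.3] [-0.13 -0.08  0.03] [-0.001  0.001  0.004]
back plane [-0.0035367   0.00030977  0.03409403] [9.99997713e-01 2.10051694e-03 4.01948340e-04] 0.000490574833199564 121
```

Seated and vertical with no residual force. I release and withdraw upward.

```bash
python3 -m pendant '[{"translation":[0,0,0],"twist":[0,0,0],"grip":-0.3},{"translation":[0,0,0],"twist":[0,0,0],"grip":-0.3},{"translation":[0,0,0],"twist":[0,0,0],"grip":-0.3},{"translation":[0,0,0],"twist":[0,0,0],"grip":-0.3},{"translation":[0,0,-10],"twist":[0,0,0],"grip":-0.3},{"translation":[0,0,-20],"twist":[0,0,0],"grip":-0.3},{"translation":[0,0,-20],"twist":[0,0,0],"grip":-0.3},{"translation":[0,0,-25],"twist":[0,0,0],"grip":-0.3},{"translation":[0,0,-25],"twist":[0,0,0],"grip":-0.3},{"translation":[0,0,-25],"twist":[0,0,0],"grip":-0.3}]' 15
python3 - <<'E'
from h import *
F=R.from_euler('z',-16.2,degrees=True).as_matrix(); S=np.array([.5753,-.1335,.024])
p,d,i=avg('side',3); L=(pts(d,i)-S)@F; q=L[(abs(L[...,0])<.03)&(L[...,2]>.008)&(L[...,2]<.09)&(abs(L[...,1])<.03)]
c,nn,s=plane(q); print('back plane',c,nn,s,len(q))
q=L[(abs(L[...,0])<.02)&(abs(L[...,1])<.045)&(L[...,2]>.085)&(L[...,2]<.11)]; print('top z',np.percentile(q[:,2],[50,90,99]))
# stylus: need top disk location
Z=np.array([0,0,1.])
for n in('side','top'):
    z=np.load(n+'1.npz'); p,P=z['p'],z['P']; i=robot.camera_info(n); Rr,G,B=np.moveaxis(p,-1,0); X,Y,W=np.moveaxis(P,-1,0)
    roi=(X>.4)&(X<.65)&(Y>.22)&(Y<.45)
    m=roi&(W>.052)&(Rr>2*B)&(Rr>120); q=P[m]; print(n,'stylus shaft',m.sum(),q.mean(0) if m.any() else 0, q[:,2].max() if m.any() else 0)
    t=roi&(W>.106)&(W<.116)&(Rr>2*B); v,u=np.nonzero(t); print(' top disc',t.sum(), onplane(i,[u.mean(),v.mean()],Z,[0,0,.111]), P[t].mean(0))
    b=roi&(W>.036)&(W<.048)&(Rr>1.5*B); b=cv2.morphologyEx(b.astype(np.uint8),cv2.MORPH_OPEN,np.ones((3,3)))>0
    v,u=np.nonzero(b); r=cv2.minAreaRect(onplane(i,np.c_[u,v],Z,[0,0,.042])[:,:2].astype(np.float32)*1000); print(' block',r)
E
```

```text
t: 15.55
tool_pos: [0.5728, -0.1326, 0.2021]
orientation: [-2.501, -1.886, 0.012]
force: [-0.0, -0.1, -0.1]
opening: 0.0328
back plane [-0.00359502  0.00045169  0.04956107] [-0.99995723 -0.00905075  0.00190425] 0.0005037012612009012 195
top z [0.09663886 0.098546   0.09914784]
side stylus shaft 28 [0.52029097 0.32529996 0.11011167] 0.11276678628974679
 top disc 30 [[0.52164232 0.3316762  0.111     ]] [0.52164068 0.33096926 0.110504  ]
 block ((528.6151123046875, 354.4755859375), (115.29219055175781, 51.31793975830078), 72.95310974121094)
top stylus shaft 23 [0.52045937 0.32140079 0.1100169 ] 0.11237523177450215
 top disc 29 [[0.52385096 0.3324828  0.111     ]] [0.52395234 0.33260373 0.11051569]
 block ((528.3489990234375, 349.7040100097656), (112.93257904052734, 48.68699645996094), 72.8257064819336)
```

The front stands home: its top is 97–98 mm above the slot mouth and it's vertical. The stylus is in hole0, at about (0.520, 0.323). From the block the brush should be at (0.537, 0.381).

```bash
cat >> h.py <<'E'
TS=toolR(R.from_euler('z',-17.1,degrees=True)); ST=np.array([.5201,.3233,0])
E
python3 - <<'E'
from h import *
print(rel(ST+[0,0,.18],TS))
E
```

```text
(array([ 423.9, -177.8,   24.5]), array([-0.007 ,  0.0009,  0.0198]))
```

```bash
python3 -m pendant '[{"translation":[42,-17.6,0],"twist":[-0.001,0,0.002],"grip":0},{"translation":[42,-17.6,0],"twist":[-0.001,0,0.002],"grip":0},{"translation":[42,-17.6,0],"twist":[-0.001,0,0.002],"grip":0},{"translation":[42,-17.6,0],"twist":[-0.001,0,0.002],"grip":0},{"translation":[42,-17.6,0],"twist":[0,0,0.002],"grip":0},{"translation":[42,-17.6,0],"twist":[0,0,0.002],"grip":0},{"translation":[42,-17.6,2],"twist":[0,0,0.002],"grip":0},{"translation":[42,-17.6,2],"twist":[0,0,0.002],"grip":0},{"translation":[42,-17.6,2],"twist":[0,0,0.002],"grip":0},{"translation":[42,-17.6,0],"twist":[0,0,0.002],"grip":0}]' 15
python3 - <<'E'
from h import *
print(rel(ST+[0,0,.18],TS))
E
```

```text
t: 16.7
tool_pos: [0.5185, 0.3284, 0.1848]
orientation: [-2.533, -1.847, 0.027]
force: [1.0, -0.4, 0.2]
opening: 0.0462
(array([-4.4,  3.1,  4.8]), array([-0.0158,  0.0097, -0.0124]))
```

```bash
python3 -m pendant '[{"translation":[-2.2,1.5,2],"twist":[-0.008,0.005,-0.006],"grip":0},{"translation":[-2.2,1.5,2],"twist":[-0.008,0.005,-0.006],"grip":0},{"translation":[0,0,10],"twist":[0,0,0],"grip":0},{"translation":[0,0,10],"twist":[0,0,0],"grip":0},{"translation":[0,0,10],"twist":[0,0,0],"grip":0},{"translation":[0,0,10],"twist":[0,0,0],"grip":0},{"translation":[0,0,10],"twist":[0,0,0],"grip":0},{"translation":[0,0,0],"twist":[0,0,0],"grip":0},{"translation":[0,0,0],"twist":[0,0,0],"grip":0},{"translation":[0,0,0],"twist":[0,0,0],"grip":0}]' 15
python3 - <<'E'
from h import *
print(rel(ST+[0,0,.069],TS))
p,d,i=cam('side'); cv2.imwrite('pics/sty5.png',cv2.resize(p[220:340,180:340][...,::-1],(800,600),interpolation=cv2.INTER_CUBIC))
E
```

```text
t: 17.7
tool_pos: [0.516, 0.3222, 0.1194]
orientation: [-2.525, -1.866, 0.014]
force: [0.5, 0.1, -0.3]
opening: 0.0459
(array([ 2.5,  3.9, 50.4]), array([-0.0067,  0.0058,  0.0008]))
```

View pics/sty5.png

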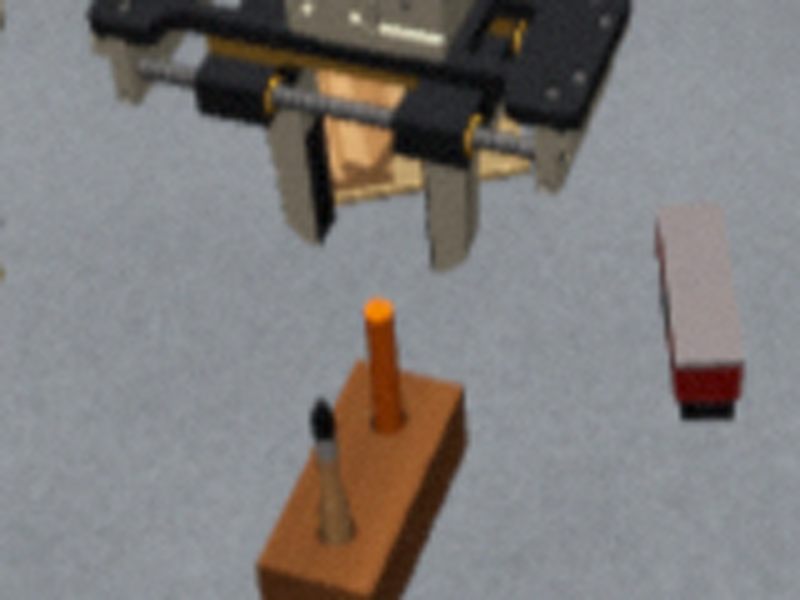

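```bash
cat >> h.py <<'E'
def proj(i,X):
    T=np.array(i['cam_to_world']); f=210/np.tan(np.radians(i['vertical_fov'])/2)
    c=(np.asarray(X)-T[:3,3])@T[:3,:3]; return np.stack([i['cx']+f*c[...,0]/-c[...,2], i['cy']-f*c[...,1]/-c[...,2]],-1)
E
python3 - <<'E'
from h import *
p,d,i=cam('side'); P=pts(d,i); s,t,r=state()
sc=lambda X:((proj(i,X)-[180,220])*5).round()
print('tcp px',sc(t),'tips',sc(t+r.apply([0,.023,0])),sc(t-r.apply([0,.023,0])),'sty top',sc(ST+[0,0,.111]),'sty mouth',sc(ST+[0,0,.042]))
for u,v in((315,225),(450,245),(378,305),(380,350),(385,400),(325,420),(335,520)):
    print((u,v),P[220+v//5,180+u//5].round(4))
E
```

```text
tcp px [385. 290.] tips [333. 278.] [438. 303.] sty top [377. 306.] sty mouth [388. 415.]
(315, 225) [0.542  0.3221 0.1577]
(450, 245) [0.487  0.3409 0.1661]
(378, 305) [0.5211 0.3225 0.111 ]
(380, 350) [0.5199 0.3289 0.0905]
(385, 400) [0.5199 0.3286 0.0581]
(325, 420) [0.5358 0.384  0.1137]
(335, 520) [0.5364 0.3861 0.0531]
```

```bash
python3 -m pendant '[{"translation":[1.3,2,0],"twist":[-0.003,0.003,0],"grip":0},{"translation":[1.3,2,3],"twist":[-0.003,0.003,0],"grip":0},{"translation":[0,0,8],"twist":[0,0,0],"grip":0},{"translation":[0,0,8],"twist":[0,0,0],"grip":0},{"translation":[0,0,8],"twist":[0,0,0],"grip":0},{"translation":[0,0,8],"twist":[0,0,0],"grip":0},{"translation":[0,0,8],"twist":[0,0,0],"grip":0},{"translation":[0,0,8],"twist":[0,0,0],"grip":0},{"translation":[0,0,8],"twist":[0,0,0],"grip":0},{"translation":[0,0,0],"twist":[0,0,0],"grip":0}]' 20
python3 - <<'E'
from h import *
print(rel(ST+[0,0,.060],TS))
E
```

```text
t: 18.8
tool_pos: [0.521, 0.3242, 0.0553]
orientation: [-2.525, -1.868, -0.002]
force: [0.1, -0.6, 0.7]
opening: 0.0462
(array([-1.1, -0.6, -4.7]), array([ 0.0003, -0.0012,  0.0014]))
```

```bash
python3 -m pendant '[{"translation":[-1,-0.6,-4.7],"twist":[0,0,0],"grip":0},{"translation":[0,0,0],"twist":[0,0,0],"grip":-1},{"translation":[0,0,0],"twist":[0,0,0],"grip":-1},{"translation":[0,0,0],"twist":[0,0,0],"grip":-1},{"translation":[0,0,0],"twist":[0,0,0],"grip":-1},{"translation":[0,0,0],"twist":[0,0,0],"grip":-1},{"translation":[0,0,0],"twist":[0,0,0],"grip":-1},{"translation":[0,0,0],"twist":[0,0,0],"grip":-1},{"translation":[0,0,0],"twist":[0,0,0],"grip":-1},{"translation":[0,0,0],"twist":[0,0,0],"grip":-1}]' 25
python3 - <<'E'
from h import *
print(rel(ST+[0,0,.060],TS), state()[0]['force'].round(1))
E
```

```text
t: 19.8
tool_pos: [0.5214, 0.324, 0.0624]
orientation: [2.526, 1.868, 0.007]
force: [0.2, 0.2, 1.1]
opening: 0.01
(array([-1.1, -1. ,  2.4]), array([ 0.0026, -0.0034,  0.0015])) [0.2 0.2 1.1]
```

```bash
python3 -m pendant '[{"translation":[0,0,-6],"twist":[0,0,0],"grip":-1},{"translation":[0,0,-10],"twist":[0,0,0],"grip":-1},{"translation":[0,0,-14],"twist":[0,0,0],"grip":-1},{"translation":[0,0,-15],"twist":[0,0,0],"grip":-1},{"translation":[0,0,-15],"twist":[0,0,0],"grip":-1},{"translation":[0,0,-15],"twist":[0,0,0],"grip":-1},{"translation":[0,0,-15],"twist":[0,0,0],"grip":-1},{"translation":[0,0,-15],"twist":[0,0,0],"grip":-1},{"translation":[0,0,-15],"twist":[0,0,0],"grip":-1},{"translation":[0,0,-5],"twist":[0,0,0],"grip":-1}]' 25
python3 - <<'E'
from h import *
p,d,i=cam('side'); s,t,r=state()
cv2.imwrite('pics/sty6.png',cv2.resize(p[200:320,200:360][...,::-1],(800,600),interpolation=cv2.INTER_CUBIC))
print('exp tip',(proj(i,t+r.apply([0,0,.0564]))-[200,200])*5,'exp tcp',(proj(i,t)-[200,200])*5)
P=pts(d,i); Rr,G,B=[x.astype(float) for x in np.moveaxis(p,-1,0)]
m=(Rr>2*B)&(Rr>90)&(G<.7*Rr)&(abs(P[...,0]-t[0])<.05)&(abs(P[...,1]-t[1])<.05)&(P[...,2]>.09); q=P[m]; print(m.sum(),q.mean(0),q.min(0),q.max(0),t)
v,u=np.nonzero(m); print('lowest px',u[v==v.max()].mean(),v.max(),((u[v==v.max()].mean()-200)*5,(v.max()-200)*5))
E
```

```text
t: 20.8
tool_pos: [0.5217, 0.3241, 0.2014]
orientation: [2.525, 1.868, 0.013]
force: [0.0, 0.3, 0.1]
opening: 0.01
exp tip [266.11363909 350.95161384] exp tcp [257.31698981 249.14407159]
206 [0.52179745 0.32735442 0.2064674 ] [0.51538156 0.29408257 0.14592705] [0.56076365 0.33749679 0.34856866] [0.52187225 0.32416223 0.20159236]
lowest px 253.5 270 (np.float64(267.5), np.int64(350))
```

View pics/sty6.png

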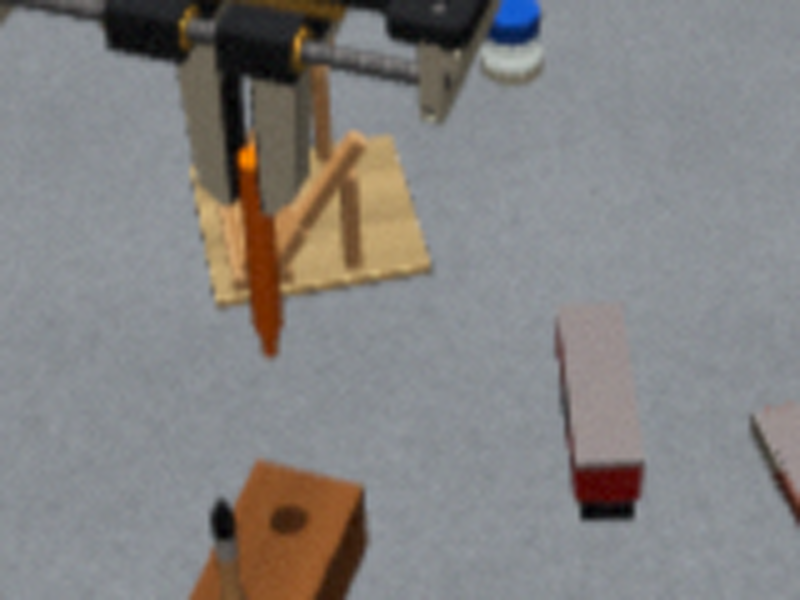

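Stylus held vertical, tip at about (269,353), within 1 px of where the kinematics predict. Next I measure the bore centre more precisely.

Run:
```python
from h import *
az,ti=np.radians(175.2),np.radians(35); n=np.array([np.cos(az)*np.sin(ti),np.sin(az)*np.sin(ti),np.cos(ti)])
ey=np.cross(n,[0,0,1.]);ey/=-np.linalg.norm(ey); ex=np.cross(ey,n)
out=[]
for nm in('side','top'):
    z=np.load(nm+'1.npz'); p,P=z['p'],z['P']; i=robot.camera_info(nm); X,Y,W=np.moveaxis(P,-1,0); S=p.max(-1)-p.min(-1)
    m=(X>.47)&(X<.63)&(Y>-.45)&(Y<-.31)&(W>.03)&(S<20); q=P[m]; c=np.array([.56,-.38,.0])
    dd=(q@n); dd=dd[abs(dd-np.median(dd))<.004]; off=np.median(dd); c=c+n*(off-c@n); c0=np.array([.5605,-.3815,0]); c0[2]=(off-c0[:2]@n[:2])/n[2]
    a=np.arange(-60,60.)*.5e-3; aa,bb=np.meshgrid(a,a); G=c0+aa[...,None]*ex+bb[...,None]*ey; uv=proj(i,G).astype(np.float32)
    im=np.stack([cv2.remap(p[...,k].astype(np.float32),uv[...,0],uv[...,1],cv2.INTER_CUBIC) for k in range(3)],-1)
    yel=np.minimum(im[...,0],im[...,1])-im[...,2]; roi=(abs(aa)<.016)&(abs(bb)<.016); w=np.clip(yel-12,0,None)*roi
    red=np.clip(im[...,0]-np.maximum(im[...,1],im[...,2])-25,0,None)*roi
    cen=[(w*aa).sum()/w.sum()*1e3,(w*bb).sum()/w.sum()*1e3]; rc=[(red*aa).sum()/red.sum()*1e3,(red*bb).sum()/red.sum()*1e3]
    ys,xs=np.nonzero(w>.35*w.max()); r=cv2.minEnclosingCircle(np.c_[aa[ys,xs],bb[ys,xs]].astype(np.float32)*1000)
    print(nm,'off',off,'c0',c0,'yel centroid',cen,'circle',r,'red',rc,'red on plane -6', onplane(i,proj(i,c0+(ex*rc[0]+ey*rc[1])/1e3),n,c0-.006*n), 'ring centre',c0+(ex*r[0][0]+ey*r[0][1])/1e3)
    # face rectangle
    m2=m&(abs(P@n-off)<.004); g=np.c_[(P[m2]-c0)@ex,(P[m2]-c0)@ey].astype(np.float32)*1e3; print('  face rect',cv2.minAreaRect(g))
    out.append(cv2.resize(np.clip(im,0,255)[...,::-1].astype(np.uint8),(400,400)))
cv2.imwrite('pics/btn7.png',np.hstack(out)); print(n)
```

```text
side off -0.2868945637052229 c0 [ 0.5605     -0.3815      0.06320909] yel centroid [np.float64(-1.4757204111524804), np.float64(-3.867234905799593)] circle ((-0.9901315569877625, -4.911184310913086), 13.154726028442383) red [np.float64(1.473428137371858), np.float64(-6.699949558172965)] red on plane -6 [[ 0.56090798 -0.3853775   0.0563963 ]] ring centre [ 0.56171918 -0.37667391  0.06377701]
  face rect ((11.208938598632812, -1.6606216430664062), (79.6913833618164, 93.60478210449219), 0.4008437991142273)
top off -0.2882389300043263 c0 [ 0.5605     -0.3815      0.06156792] yel centroid [np.float64(0.35142666122835836), np.float64(-0.08549581651548423)] circle ((0.3839193284511566, -0.22285418212413788), 14.290125846862793) red [np.float64(-1.6823991804328484), np.float64(-2.5627819300793053)] red on plane -6 [[ 0.56352117 -0.38132839  0.05634125]] ring centre [ 0.56020526 -0.38125161  0.06134772]
  face rect ((10.621322631835938, -0.3853607177734375), (90.99854278564453, 81.57095336914062), 89.44644927978516)
[-0.57156482  0.04799564  0.81915204]
```

View pics/btn7.png

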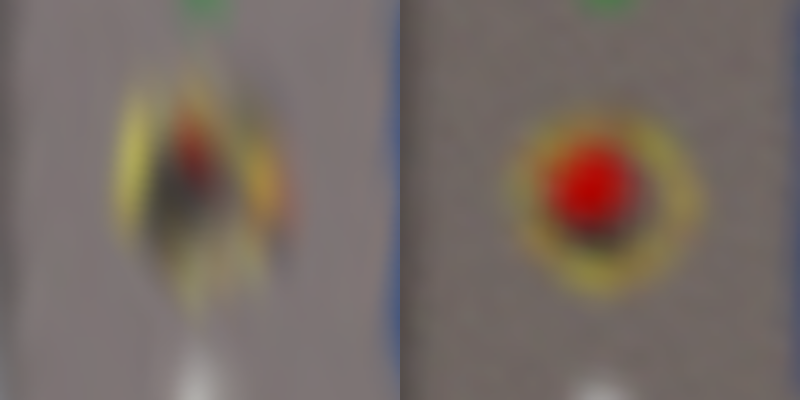

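```bash
cat >> h.py <<'E'
az,ti=np.radians(175.2),np.radians(35); NB=np.array([np.cos(az)*np.sin(ti),np.sin(az)*np.sin(ti),np.cos(ti)])
EYB=np.cross(NB,[0,0,1.]);EYB/=-np.linalg.norm(EYB); EXB=np.cross(EYB,NB)
_c=np.array([.5605,-.3815,0]); _c[2]=(-.2876-_c[:2]@NB[:2])/NB[2]
CF=_c+.55e-3*EXB-1.2e-3*EYB      # bore centre on face
TB=toolR(R.from_euler('z',-4.8,degrees=True)*R.from_euler('y',-35,degrees=True)); LT=.0564
E
python3 - <<'E'
from h import *
print(CF, TB.apply([0,0,1])+NB); pre=CF+NB*(.03+LT); print(pre,rel(pre,TB)); s,p,r=state(); print(r.inv().apply((np.array([.49,-.37,.27])-p)*1e3).round(1))
E
```

```text
[ 0.56015146 -0.38026651  0.06203245] [-1.11022302e-16  1.52655666e-16  0.00000000e+00]
[ 0.51076826 -0.37611969  0.13280718] (array([-673.3,  193.9,   65.5]), array([-0.6021,  0.0594, -0.2083]))
[-672.6  173.1  -71.8]
```

```bash
python3 -m pendant '[{"translation":[0,0,-35],"twist":[0,0,0],"grip":-1},{"translation":[-15,4,-35],"twist":[0,0,0],"grip":-1},{"translation":[-44,11,0],"twist":[0,0,0],"grip":-1},{"translation":[-44,11,0],"twist":[0,0,0],"grip":-1},{"translation":[-44,11,0],"twist":[0,0,0],"grip":-1},{"translation":[-44,11,0],"twist":[0,0,0],"grip":-1},{"translation":[-44,11,0],"twist":[0,0,0],"grip":-1},{"translation":[-44,11,0],"twist":[0,0,0],"grip":-1},{"translation":[-44,11,0],"twist":[0,0,0],"grip":-1},{"translation":[-44,11,0],"twist":[0,0,0],"grip":-1}]' 25
python3 - <<'E'
from h import *
s,p,r=state(); print(r.inv().apply((np.array([.49,-.37,.25])-p)*1e3).round(1),(r.inv()*TB).as_rotvec().round(4))
E
```

```text
t: 21.85
tool_pos: [0.4983, -0.0621, 0.2658]
orientation: [-2.513, -1.879, 0.001]
force: [1.1, 1.0, -0.7]
opening: 0.0102
[-297.7   79.    15. ] [-0.612   0.0599 -0.1969]
```

```bash
python3 -m pendant '[{"translation":[-42,11,2],"twist":[0,0,0],"grip":-1},{"translation":[-42,11,2],"twist":[0,0,0],"grip":-1},{"translation":[-42,11,2],"twist":[0,0,0],"grip":-1},{"translation":[-42,11,2],"twist":[0,0,0],"grip":-1},{"translation":[-42,11,2],"twist":[0,0,0],"grip":-1},{"translation":[-42,11,2],"twist":[0,0,0],"grip":-1},{"translation":[-30,8,2],"twist":[0,0,0],"grip":-1},{"translation":[0,0,0],"twist":[-0.1,0.01,-0.033],"grip":-1},{"translation":[0,0,0],"twist":[-0.1,0.01,-0.033],"grip":-1},{"translation":[0,0,0],"twist":[-0.1,0.01,-0.033],"grip":-1}]' 25
python3 - <<'E'
from h import *
pre=CF+NB*(.03+LT); print(rel(pre,TB))
E
```

```text
t: 22.85
tool_pos: [0.4832, -0.3708, 0.232]
orientation: [2.259, 1.861, 0.298]
force: [0.1, 0.0, -0.7]
opening: 0.01
(array([ -2.9,  -0.7, 103. ]), array([-0.3263,  0.0197, -0.1075]))
```

```bash
python3 -m pendant '[{"translation":[0,0,5],"twist":[-0.07,0.004,-0.022],"grip":-1},{"translation":[0,0,5],"twist":[-0.07,0.004,-0.022],"grip":-1},{"translation":[0,0,5],"twist":[-0.07,0.004,-0.022],"grip":-1},{"translation":[0,0,5],"twist":[-0.07,0.004,-0.022],"grip":-1},{"translation":[0,0,5],"twist":[-0.046,0.003,-0.02],"grip":-1},{"translation":[0,0,5],"twist":[0,0,0],"grip":-1},{"translation":[0,0,0],"twist":[0,0,0],"grip":-1},{"translation":[0,0,0],"twist":[0,0,0],"grip":-1},{"translation":[0,0,0],"twist":[0,0,0],"grip":-1},{"translation":[0,0,0],"twist":[0,0,0],"grip":-1}]' 25
python3 - <<'E'
from h import *
pre=CF+NB*(.03+LT); print(rel(pre,TB))
E
```

```text
t: 23.85
tool_pos: [0.493, -0.3709, 0.1978]
orientation: [1.939, 1.779, 0.568]
force: [0.6, 0.4, -0.6]
opening: 0.0104
(array([ -3.8, -22.7,  63.5]), array([ 0.0055, -0.0006, -0.0026]))
```

```bash
python3 -m pendant '[{"translation":[-0.9,-5.7,8],"twist":[0.001,0,-0.001],"grip":-1},{"translation":[-0.9,-5.7,8],"twist":[0.001,0,-0.001],"grip":-1},{"translation":[-0.9,-5.7,8],"twist":[0.001,0,-0.001],"grip":-1},{"translation":[-0.9,-5.6,8],"twist":[0.001,0,0],"grip":-1},{"translation":[0,0,8],"twist":[0,0,0],"grip":-1},{"translation":[0,0,8],"twist":[0,0,0],"grip":-1},{"translation":[0,0,8],"twist":[0,0,0],"grip":-1},{"translation":[0,0,0],"twist":[0,0,0],"grip":-1},{"translation":[0,0,0],"twist":[0,0,0],"grip":-1},{"translation":[0,0,0],"twist":[0,0,0],"grip":-1}]' 25
python3 - <<'E'
from h import *
tgt=CF+NB*LT; print('to face',rel(tgt,TB)); s,t,r=state()
p,d,i=cam('side'); pt=cam('top')[0]; it=robot.camera_info('top')
u,v=proj(i,CF).astype(int); a=cv2.resize(p[v-40:v+20,u-30:u+30][...,::-1],(400,400),interpolation=cv2.INTER_CUBIC)
ut,vt=proj(it,CF).astype(int); b=cv2.resize(pt[vt-30:vt+30,ut-30:ut+30][...,::-1],(400,400),interpolation=cv2.INTER_CUBIC)
cv2.imwrite('pics/pre8.png',np.hstack([a,b])); k=400/60
tip=t+r.apply([0,0,LT]); print('side: CF',(proj(i,CF)-[u-30,v-40])*k,'tip',(proj(i,tip)-[u-30,v-40])*k,'top CF',(proj(it,CF)-[ut-30,vt-30])*k+[400,0],'tip',(proj(it,tip)-[ut-30,vt-30])*k+[400,0])
E
```

```text
t: 24.85
tool_pos: [0.5082, -0.3753, 0.133]
orientation: [1.939, 1.787, 0.564]
force: [0.0, 0.3, -0.5]
opening: 0.0101
to face (array([-0.7,  2.1, 31.7]), array([-0.0002, -0.002 ,  0.0012]))
side: CF [206.17517099 270.44658863] tip [242.54940682 228.31334719] top CF [604.14395361 200.26982634] tip [624.64063366 238.23708381]
```

View pics/pre8.png

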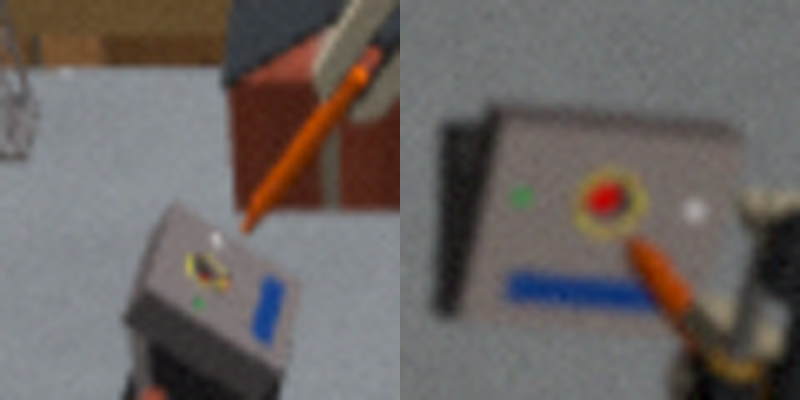

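Tip at side (245,230) and top (635,238); ring at side (208,270) and top (610,203). The tip-to-ring offset agrees with the calculation to within about 1.5 mm. The bore leaves ±5 mm, so I go in.

```bash
python3 -m pendant '[{"translation":[0,1.1,4],"twist":[0,0,0],"grip":-1},{"translation":[0,1,4],"twist":[0,0,0],"grip":-1},{"translation":[0,0,5],"twist":[0,0,0],"grip":-1},{"translation":[0,0,5],"twist":[0,0,0],"grip":-1},{"translation":[0,0,5],"twist":[0,0,0],"grip":-1},{"translation":[0,0,4],"twist":[0,0,0],"grip":-1},{"translation":[0,0,3],"twist":[0,0,0],"grip":-1},{"translation":[0,0,3],"twist":[0,0,0],"grip":-1},{"translation":[0,0,0],"twist":[0,0,0],"grip":-1},{"translation":[0,0,0],"twist":[0,0,0],"grip":-1}]' 25
python3 - <<'E'
from h import *
print('to face',rel(CF+NB*LT,TB)); s=robot.read_state(); print(s['force'].round(2), s['force']@NB)
E
```

```text
t: 25.95
tool_pos: [0.5307, -0.3777, 0.1056]
orientation: [1.938, 1.786, 0.563]
force: [-0.7, 0.1, -0.4]
opening: 0.0101
to face (array([-0.1, -0.8, -3.8]), array([ 0.0005, -0.0008,  0.0015]))
[-0.73  0.05 -0.39] 0.09922995724564354
```

```bash
python3 -m pendant '[{"translation":[0,0,1],"twist":[0,0,0],"grip":-1},{"translation":[0,0,1],"twist":[0,0,0],"grip":-1},{"translation":[0,0,1],"twist":[0,0,0],"grip":-1},{"translation":[0,0,1],"twist":[0,0,0],"grip":-1},{"translation":[0,0,1],"twist":[0,0,0],"grip":-1},{"translation":[0,0,0],"twist":[0,0,0],"grip":-1},{"translation":[0,0,0],"twist":[0,0,0],"grip":-1},{"translation":[0,0,0],"twist":[0,0,0],"grip":-1},{"translation":[0,0,0],"twist":[0,0,0],"grip":-1},{"translation":[0,0,0],"twist":[0,0,0],"grip":-1}]' 25
python3 - <<'E'
from h import *
print('to face',rel(CF+NB*LT,TB)); s=robot.read_state(); print(s['force'].round(2), s['force']@NB)
E
```

```text
t: 26.95
tool_pos: [0.5338, -0.3789, 0.1027]
orientation: [1.937, 1.785, 0.562]
force: [-2.7, 0.5, 1.6]
opening: 0.0101
to face (array([ 0.8, -1.7, -7.9]), array([0.0016, 0.0008, 0.0023]))
[-2.73  0.54  1.63] 2.920605436600366
```

```bash
python3 -m pendant '[{"translation":[0,0.8,1],"twist":[0,0,0],"grip":-1},{"translation":[0,0.8,1],"twist":[0,0,0],"grip":-1},{"translation":[0,0,1],"twist":[0,0,0],"grip":-1},{"translation":[0,0,1.5],"twist":[0,0,0],"grip":-1},{"translation":[0,0,1.5],"twist":[0,0,0],"grip":-1},{"translation":[0,0,1.5],"twist":[0,0,0],"grip":-1},{"translation":[0,0,1.5],"twist":[0,0,0],"grip":-1},{"translation":[0,0,1.5],"twist":[0,0,0],"grip":-1},{"translation":[0,0,1.5],"twist":[0,0,0],"grip":-1},{"translation":[0,0,1.5],"twist":[0,0,0],"grip":-1}]' 25
python3 - <<'E'
from h import *
print('to face',rel(CF+NB*LT,TB)); s=robot.read_state(); print(s['force'].round(2), s['force']@NB)
E
```

```text
t: 27.95
tool_pos: [0.5439, -0.392, 0.1055]
orientation: [1.922, 1.774, 0.545]
force: [-11.2, -0.2, 10.6]
opening: 0.0112
to face (array([ 13. , -12.2, -12.4]), array([0.0102, 0.0207, 0.0105]))
[-11.16  -0.15  10.57] 15.032549678457148
```

```bash
python3 -m pendant '[{"translation":[0,0,-2],"twist":[0,0,0],"grip":-1},{"translation":[0,0,-4],"twist":[0,0,0],"grip":-1},{"translation":[0,0,-5],"twist":[0,0,0],"grip":-1},{"translation":[0,0,-6],"twist":[0,0,0],"grip":-1},{"translation":[0,0,-6],"twist":[0,0,0],"grip":-1},{"translation":[0,0,-6],"twist":[0,0,0],"grip":-1},{"translation":[0,0,-6],"twist":[0,0,0],"grip":-1},{"translation":[0,0,-6],"twist":[0,0,0],"grip":-1},{"translation":[0,0,0],"twist":[0,0,0],"grip":-1},{"translation":[0,0,0],"twist":[0,0,0],"grip":-1}]' 25
python3 - <<'E'
from h import *
print('to face',rel(CF+NB*LT,TB)); s,t,r=state()
p,d,i=avg('side',3); pt,dt,it=avg('top',3); np.savez('post.npz',p=p,d=d,pt=pt,dt=dt)
u,v=proj(i,CF).astype(int); a=cv2.resize(p[v-40:v+20,u-30:u+30][...,::-1].astype(np.uint8),(400,400),interpolation=cv2.INTER_CUBIC)
ut,vt=proj(it,CF).astype(int); b=cv2.resize(pt[vt-30:vt+30,ut-30:ut+30][...,::-1].astype(np.uint8),(400,400),interpolation=cv2.INTER_CUBIC)
cv2.imwrite('pics/post9.png',np.hstack([a,b])); k=400/60
for z in(0,-.048,LT):
    X=t+r.apply([0,0,z]); print(z,'side',(proj(i,X)-[u-30,v-40])*k,'top',(proj(it,X)-[ut-30,vt-30])*k+[400,0])
E
```

```text
t: 28.95
tool_pos: [0.5186, -0.3894, 0.1422]
orientation: [1.921, 1.773, 0.544]
force: [-0.6, 0.6, -0.6]
opening: 0.0104
to face (array([ 13.4, -12.9,  32.2]), array([0.011 , 0.0219, 0.0108]))
0 side [282.87920091 114.86209894] top [718.9753094  266.48916219]
-0.048 side [337.11834015  42.52995205] top [759.32079279 324.79357543]
0.0564 side [221.79907202 196.31724214] top [675.33830343 203.42807544]
```

View pics/post9.png

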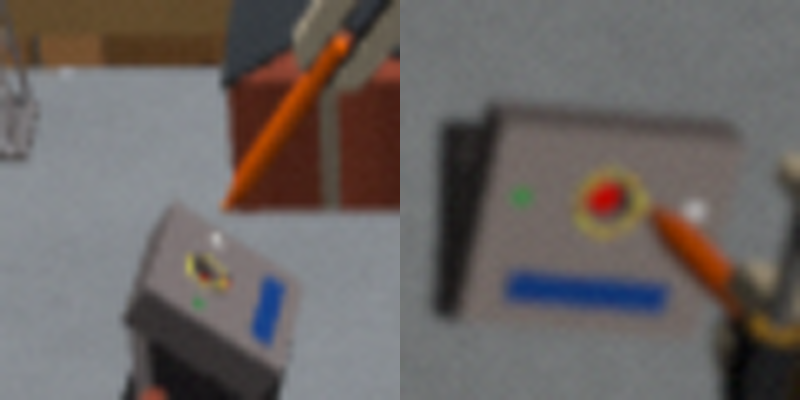

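```bash
cat > sty.py <<'E'
from h import *
def axis(k=3,save=None,ref=None):
    """stylus axis line by two views: orange pixels -> image line -> plane; returns tip, dir (towards blunt end)"""
    s,t,r=state(); N=[];O=[];E=[]
    for n in('side','top'):
        p,d,i=avg(n,k); Rr,G,B=np.moveaxis(p,-1,0); P=pts(d,i)
        m=(Rr>1.9*G)&(G>1.5*B)&(Rr>90)|((Rr>1.35*G)&(G>2.5*B)&(Rr>110))
        c=proj(i,t+r.apply([0,0,.02])); v,u=np.mgrid[:420,:560]; m&=np.hypot(u-c[0],v-c[1])<45
        m=(cv2.connectedComponentsWithStats(m.astype(np.uint8)));l,st=m[1],m[2]; j=1+np.argmax(st[1:,4]); v,u=np.nonzero(l==j)
        vx,vy,x0,y0=cv2.fitLine(np.c_[u,v].astype(np.float32),cv2.DIST_HUBER,0,.01,.01).ravel()
        g=(u-x0)*vx+(v-y0)*vy; ends=[np.array([x0,y0])+e*np.array([vx,vy]) for e in(g.min()-.3,g.max()+.3)]
        # tip end = further from gripper body
        b=proj(i,t+r.apply([0,0,-.1])); ends.sort(key=lambda e:-np.hypot(*(e-b)))
        T=np.array(i['cam_to_world']); o=T[:3,3]; q=onplane(i,ends,np.array([0,0,1.]),[0,0,0])
        nn=np.cross(q[0]-o,q[1]-o); N.append(nn/np.linalg.norm(nn)); O.append(o); E.append(q-o); 
        print(n,'px',len(u),'ends',np.round(ends,1).tolist())
    dr=np.cross(*N); dr/=np.linalg.norm(dr); dr*=np.sign(-(r.apply([0,0,1]))@dr)
    x=np.linalg.lstsq(np.array([N[0],N[1],dr]),np.array([N[0]@O[0],N[1]@O[1],dr@t]),rcond=None)[0]
    tips=[]
    for k in(0,1):
        A=np.c_[dr,-E[k][0]]; a=np.linalg.lstsq(A,O[k]-x,rcond=None)[0]; tips.append(x+a[0]*dr)
    return np.array(tips),dr,t,r
if __name__=='__main__':
    tips,dr,t,r=axis(); print('tips',tips.round(4).tolist(),'in tool',r.inv().apply(tips-t).round(4).tolist(),'dir tool',r.inv().apply(dr).round(3))
E
python3 sty.py
```

```text
side px 105 ends [[262.6, 122.1], [279.8, 97.5]]
top px 51 ends [[459.7, 173.9], [469.2, 184.3]]
tips [[0.5494, -0.3839, 0.0991], [0.5461, -0.384, 0.1037]] in tool [[0.0087, 0.0001, 0.052], [0.0082, 0.0001, 0.0463]] dir tool [-0.085  0.013 -0.996]
```

The triangulated tip lies about 8.5 mm along tool x and the stylus is tilted 5–7° in the grip. It pivoted about its tip, which stayed in the bore, at 15 N. The button needs only 4 N at the end stop. I go back to above the well and re-measure the stylus there.

```bash
python3 -m pendant '[{"translation":[0,0,-20],"twist":[0,0,0],"grip":-1},{"translation":[0,0,-30],"twist":[0,0,0],"grip":-1},{"translation":[0,0,-30],"twist":[0,0,0],"grip":-1},{"translation":[0,0,-20],"twist":[0,0,0],"grip":-1},{"translation":[0,0,-5],"twist":[0.1,0,0.03],"grip":-1},{"translation":[0,0,-5],"twist":[0.1,0,0.03],"grip":-1},{"translation":[0,0,-5],"twist":[0.1,0,0.03],"grip":-1},{"translation":[0,0,-5],"twist":[0.1,0,0.03],"grip":-1},{"translation":[0,0,0],"twist":[0.1,0,0.03],"grip":-1},{"translation":[0,0,0],"twist":[0.1,0,0.03],"grip":-1}]' 25
python3 - <<'E'
from h import *
print(rel(ST+[0,0,.25],TS))
E
```

```text
t: 30.55
tool_pos: [0.4455, -0.3816, 0.2449]
orientation: [-2.487, -1.89, -0.035]
force: [0.3, 0.1, 0.2]
opening: 0.0103
(array([ 699. , -117.1,   15. ]), array([-0.001 , -0.0286,  0.027 ]))
```

```bash
python3 -m pendant '[{"translation":[46,-7.8,0],"twist":[0,-0.003,0.003],"grip":-1},{"translation":[46,-7.8,0],"twist":[0,-0.003,0.003],"grip":-1},{"translation":[46,-7.8,0],"twist":[0,-0.003,0.003],"grip":-1},{"translation":[46,-7.8,0],"twist":[0,-0.003,0.003],"grip":-1},{"translation":[46,-7.8,0],"twist":[0,-0.003,0.003],"grip":-1},{"translation":[46,-7.8,0],"twist":[0,-0.003,0.003],"grip":-1},{"translation":[46,-7.8,0],"twist":[0,-0.003,0.003],"grip":-1},{"translation":[46,-7.8,0],"twist":[0,-0.003,0.003],"grip":-1},{"translation":[46,-7.8,0],"twist":[0,-0.002,0.002],"grip":-1},{"translation":[46,-7.8,0],"twist":[0,-0.002,0.002],"grip":-1}]' 25
python3 - <<'E'
from h import *
print(rel(ST+[0,0,.2],TS))
E
```

```text
t: 31.55
tool_pos: [0.504, 0.094, 0.2436]
orientation: [-2.517, -1.84, 0.01]
force: [0.9, -0.5, 0.0]
opening: 0.0104
(array([223. , -53.2,  46.7]), array([-0.0229, -0.0087, -0.0098]))
```

```bash
python3 -m pendant '[{"translation":[40,-9.5,3],"twist":[-0.004,-0.002,-0.002],"grip":-1},{"translation":[40,-9.5,3],"twist":[-0.004,-0.002,-0.002],"grip":-1},{"translation":[40,-9.5,3],"twist":[-0.004,-0.002,-0.002],"grip":-1},{"translation":[40,-9.5,8],"twist":[-0.004,-0.002,-0.002],"grip":-1},{"translation":[30,-8,8],"twist":[-0.004,-0.001,-0.002],"grip":-1},{"translation":[15,-5,8],"twist":[-0.002,0,0],"grip":-1},{"translation":[7,-2,8],"twist":[0,0,0],"grip":-1},{"translation":[0,0,0],"twist":[0,0,0],"grip":-1},{"translation":[0,0,0],"twist":[0,0,0],"grip":-1},{"translation":[0,0,0],"twist":[0,0,0],"grip":-1}]' 25
python3 sty.py
python3 - <<'E'
from h import *
print(rel(ST+[0,0,.2],TS))
E
```

```text
t: 32.55
tool_pos: [0.5155, 0.3255, 0.2024]
orientation: [2.522, 1.874, 0.002]
force: [0.3, 0.3, 0.4]
opening: 0.0104
side px 197 ends [[256.7, 273.2], [251.7, 228.6]]
top px 1 ends [[169.3, 181.0], [168.7, 181.0]]
tips [[0.5105, 0.3633, 0.1784], [0.52, 0.2976, 0.134]] in tool [[0.0347, -0.0158, 0.024], [-0.0254, 0.0123, 0.0684]] dir tool [ 0.753 -0.351 -0.556]
(array([-1.7,  5.3,  2.6]), array([ 0.0011, -0.0015,  0.0065]))
```

```bash
cat > sty2.py <<'E'
from h import *
def meas(k=4):
    s,t,r=state(); p,d,i=avg('side',k); P=pts(d,i); Rr,G,B=np.moveaxis(p,-1,0)
    m=((Rr>1.9*G)&(G>1.5*B)&(Rr>80))|((Rr>1.35*G)&(G>2.5*B)&(Rr>110)); c=proj(i,t+r.apply([0,0,.02])); v,u=np.mgrid[:420,:560]; m&=np.hypot(u-c[0],v-c[1])<45
    l,st=cv2.connectedComponentsWithStats(m.astype(np.uint8))[1:3]; m=l==1+np.argmax(st[1:,4]); vv,uu=np.nonzero(m)
    # row-wise centre of the shaft, depth median
    C=[]
    for row in range(vv.min(),vv.max()+1):
        c_=uu[vv==row]
        if len(c_)>=4: q=P[row,c_]; C.append(np.nanmedian(q,0))
    C=np.array(C); o=np.array(i['cam_to_world'])[:3,3]
    w=C-o; w/=np.linalg.norm(w,axis=1)[:,None]
    h=C[:,2]; sel=(h>t[2]-.048)&(h<t[2]+.0)   # free shaft, above the taper
    A=C[sel]+w[sel]*.0055
    cc=A.mean(0); dr=np.linalg.svd(A-cc)[2][0]; dr*=np.sign(dr[2]); res=np.linalg.norm((A-cc)-((A-cc)@dr)[:,None]*dr,axis=1)
    lowpx=[uu[vv==vv.max()].mean(),vv.max()+.5]
    # tip: ray of lowest pixel against the axis
    ray=onplane(i,[lowpx],np.array([0,0,1.]),[0,0,0])[0]-o; a=np.linalg.lstsq(np.c_[dr,-ray],o-cc,rcond=None)[0]; tip=cc+a[0]*dr
    print('n',sel.sum(),'res',res.mean().round(4),'dir',dr.round(3),'tip',tip.round(4),'tool: tip',r.inv().apply(tip-t).round(4),'dir',r.inv().apply(dr).round(3),'axis at shaft',cc.round(4))
    return tip,dr,t,r,p,i
if __name__=='__main__': meas()
E
python3 sty2.py
```

```text
n 16 res 0.0005 dir [ 0.03  -0.107  0.994] tip [0.5141 0.3357 0.1479] tool: tip [ 0.0084 -0.0041  0.0548] dir [-0.093  0.06  -0.994] axis at shaft [0.5151 0.3322 0.1806]
```

Run:
```python
from h import *
import sty2
tip,dr,t,r,p,i=sty2.meas(5)
Z=np.array([0,0,1.]); g=p.mean(-1).astype(np.float32)
# rectify block top around hole0
a=np.arange(-40,41)*.5e-3; xx,yy=np.meshgrid(a,a); G=ST+np.stack([xx,yy,0*xx+.042],-1); uv=proj(i,G).astype(np.float32)
im=cv2.remap(p[...,0].astype(np.float32),uv[...,0],uv[...,1],cv2.INTER_CUBIC)
w=(im<.65*np.median(im))&(np.hypot(xx,yy)<.015); print('dark px',w.sum()*.25,'mm2; centre',(ST[:2]+[xx[w].mean(),yy[w].mean()]).round(4),'ext x',xx[w].min(),xx[w].max(),'y',yy[w].min(),yy[w].max())
b=cv2.resize(p[215:315,195:315][...,::-1].astype(np.uint8),(600,500),interpolation=cv2.INTER_CUBIC); c=cv2.resize(np.clip(im,0,255).astype(np.uint8),(200,200))
o=np.zeros((500,800,3),np.uint8); o[:,:600]=b; o[:200,600:]=c[...,None]
for nm,X in(('tcp',t),('tip',tip),('hole',ST+[0,0,.042]),('exp0',t+r.apply([0.0084,0,.0548]))): q=(proj(i,X)-[195,215])*5; print(nm,q.round(1)); 
cv2.imwrite('pics/well10.png',o)
```

```text
n 15 res 0.0004 dir [ 0.009 -0.082  0.997] tip [0.5143 0.3352 0.1473] tool: tip [ 0.0078 -0.0033  0.0549] dir [-0.075  0.033 -0.997] axis at shaft [0.5146 0.3326 0.1796]
dark px 154.5 mm2; centre [0.5208 0.3252] ext x -0.006500000000000001 0.0075 y -0.0045000000000000005 0.0085
tcp [299.  177.6]
tip [308.7 292.4]
hole [312.6 439.6]
exp0 [300.3 291.4]
```

View pics/well10.png

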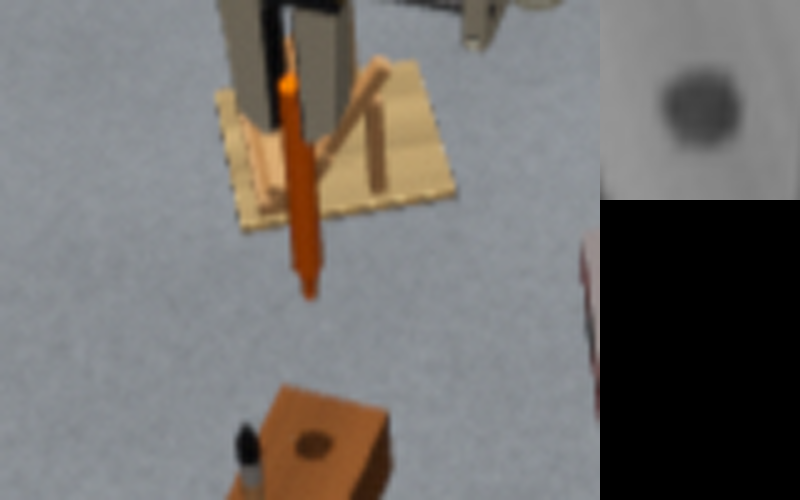

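```bash
cat > tgt.py <<'E'
from h import *
s,t,r=state()
HS=np.array([.5208,.3252,.042]); tt=np.array([.0080,-.0036,.0549]); dt=np.array([-.085,.035,-.996]); dt/=np.linalg.norm(dt)
T0=TS; dw=T0.apply(dt); ax=np.cross(dw,[0,0,1]); TR=R.from_rotvec(ax/np.linalg.norm(ax)*np.arcsin(np.linalg.norm(ax)))*T0
def to(h): return HS+[0,0,h]-TR.apply(tt)
if __name__=='__main__':
    import sys
    for h in map(float,sys.argv[1:]): print(h,to(h).round(4),rel(to(h),TR))
E
python3 tgt.py .06 .02 -.033
```

```text
0.06 [0.5214 0.3216 0.1575] (array([-3.3,  7.6, 44.6]), array([-0.0342, -0.0862,  0.0073]))
0.02 [0.5214 0.3216 0.1175] (array([-3.3,  7.5, 84.6]), array([-0.0342, -0.0862,  0.0073]))
-0.033 [0.5214 0.3216 0.0645] (array([ -3.4,   7.5, 137.6]), array([-0.0342, -0.0862,  0.0073]))
```

```bash
python3 -m pendant '[{"translation":[-0.7,1.5,9],"twist":[-0.007,-0.0172,0.0015],"grip":-1},{"translation":[-0.7,1.5,9],"twist":[-0.007,-0.0172,0.0015],"grip":-1},{"translation":[-0.7,1.5,9],"twist":[-0.007,-0.0172,0.0015],"grip":-1},{"translation":[-0.7,1.5,9],"twist":[-0.007,-0.0172,0.0015],"grip":-1},{"translation":[-0.7,1.5,9],"twist":[-0.007,-0.0172,0.0015],"grip":-1},{"translation":[0,0,0],"twist":[0,0,0],"grip":-1},{"translation":[0,0,0],"twist":[0,0,0],"grip":-1},{"translation":[0,0,0],"twist":[0,0,0],"grip":-1},{"translation":[0,0,0],"twist":[0,0,0],"grip":-1},{"translation":[0,0,0],"twist":[0,0,0],"grip":-1}]' 25
python3 tgt.py .03; python3 sty2.py; python3 sty2.py
```

```text
t: 34.3
tool_pos: [0.5213, 0.319, 0.1519]
orientation: [2.457, 1.815, -0.082]
force: [0.4, -0.3, 0.6]
opening: 0.0105
0.03 [0.5214 0.3216 0.1275] (array([ 4.8, -1.6, 24.1]), array([0.0027, 0.0093, 0.0001]))
n 13 res 0.0004 dir [-0.022  0.013  1.   ] tip [0.5219 0.3226 0.0973] tool: tip [ 0.0088 -0.0026  0.054 ] dir [-0.088  0.012 -0.996] axis at shaft [0.5212 0.3231 0.1295]
n 13 res 0.0004 dir [0.003 0.003 1.   ] tip [0.5208 0.3228 0.0976] tool: tip [ 0.0087 -0.0036  0.0535] dir [-0.09   0.039 -0.995] axis at shaft [0.5209 0.323  0.1294]
```

```bash
python3 -m pendant '[{"translation":[1.2,-0.6,0],"twist":[0,0,0],"grip":-1},{"translation":[1.2,-0.6,4],"twist":[0,0,0],"grip":-1},{"translation":[0.6,-0.2,7],"twist":[0,0,0],"grip":-1},{"translation":[0.6,-0.2,7],"twist":[0,0,0],"grip":-1},{"translation":[0.6,-0.2,7],"twist":[0,0,0],"grip":-1},{"translation":[0.6,-0.2,7],"twist":[0,0,0],"grip":-1},{"translation":[0.6,-0.2,7],"twist":[0,0,0],"grip":-1},{"translation":[0,0,0],"twist":[0,0,0],"grip":-1},{"translation":[0,0,0],"twist":[0,0,0],"grip":-1},{"translation":[0,0,0],"twist":[0,0,0],"grip":-1}]' 25
python3 tgt.py 0; python3 sty2.py; python3 sty2.py
```

```text
t: 35.7
tool_pos: [0.5198, 0.3204, 0.1067]
orientation: [2.456, 1.815, -0.087]
force: [-0.0, -0.1, -0.3]
opening: 0.0102
0.0 [0.5214 0.3216 0.0975] (array([2.5, 0.9, 9.1]), array([0.0003, 0.012 , 0.0006]))
n 13 res 0.0005 dir [-0.019  0.013  1.   ] tip [0.5203 0.324  0.0475] tool: tip [ 0.0093 -0.0026  0.0585] dir [-0.09   0.013 -0.996] axis at shaft [0.5197 0.3245 0.0821]
n 13 res 0.0005 dir [-0.023  0.035  0.999] tip [0.5205 0.3231 0.0464] tool: tip [ 0.0085 -0.0025  0.0601] dir [-0.07   0.003 -0.998] axis at shaft [0.5197 0.3244 0.082 ]
```

```bash
python3 -m pendant '[{"translation":[1.4,0.2,2],"twist":[0,0,0],"grip":-1},{"translation":[0.4,0,4],"twist":[0,0,0],"grip":-1},{"translation":[0.4,0,4],"twist":[0,0,0],"grip":-1},{"translation":[0.4,0,4],"twist":[0,0,0],"grip":-1},{"translation":[0.4,0,4],"twist":[0,0,0],"grip":-1},{"translation":[0,0,0],"twist":[0,0,0],"grip":-1},{"translation":[0,0,0],"twist":[0,0,0],"grip":-1},{"translation":[0,0,0],"twist":[0,0,0],"grip":-1},{"translation":[0,0,0],"twist":[0,0,0],"grip":-1},{"translation":[0,0,0],"twist":[0,0,0],"grip":-1}]' 25
python3 tgt.py -.034
python3 - <<'E'
from h import *
s=robot.read_state(); print(s['force'].round(1),s['wrist_torque'].round(2))
E
```

```text
t: 37.1
tool_pos: [0.5209, 0.3214, 0.0867]
orientation: [2.456, 1.815, -0.088]
force: [0.6, 0.2, -0.7]
opening: 0.0101
-0.034 [0.5214 0.3216 0.0635] (array([ 2.6, -0.4, 23. ]), array([0.0001, 0.0122, 0.0007]))
[ 0.6  0.2 -0.7] [0.01 0.05 0.01]
```

```bash
python3 -m pendant '[{"translation":[0.4,0,4],"twist":[0,0,0],"grip":-1},{"translation":[0.4,0,4],"twist":[0,0,0],"grip":-1},{"translation":[0.4,0,4],"twist":[0,0,0],"grip":-1},{"translation":[0.4,0,3],"twist":[0,0,0],"grip":-1},{"translation":[0.4,0,3],"twist":[0,0,0],"grip":-1},{"translation":[0,0,2],"twist":[0,0,0],"grip":-1},{"translation":[0,0,0],"twist":[0,0,0],"grip":-1},{"translation":[0,0,0],"twist":[0,0,0],"grip":-1},{"translation":[0,0,0],"twist":[0,0,0],"grip":-1},{"translation":[0,0,0],"twist":[0,0,0],"grip":-1}]' 25
python3 tgt.py -.036
python3 - <<'E'
from h import *
s=robot.read_state(); print(s['force'].round(1),s['wrist_torque'].round(2))
E
```

```text
t: 38.1
tool_pos: [0.5217, 0.3212, 0.0648]
orientation: [2.456, 1.815, -0.088]
force: [0.5, 0.2, -0.1]
opening: 0.01
-0.036 [0.5214 0.3216 0.0615] (array([ 0.6, -0.5,  3.2]), array([0.0001, 0.0122, 0.0007]))
[ 0.5  0.2 -0.1] [-0.01  0.04  0.01]
```

```bash
python3 -m pendant '[{"translation":[0.1,0,1],"twist":[0,0,0],"grip":-1},{"translation":[0.1,0,1],"twist":[0,0,0],"grip":-1},{"translation":[0,0,1],"twist":[0,0,0],"grip":-1},{"translation":[0,0,0],"twist":[0,0,0],"grip":-1},{"translation":[0,0,0],"twist":[0,0,0],"grip":-0.1},{"translation":[0,0,0],"twist":[0,0,0],"grip":-0.1},{"translation":[0,0,0],"twist":[0,0,0],"grip":-0.1},{"translation":[0,0,0],"twist":[0,0,0],"grip":-0.1},{"translation":[0,0,0],"twist":[0,0,0],"grip":-0.1},{"translation":[0,0,0],"twist":[0,0,0],"grip":-0.1}]' 25
python3 -m pendant '[{"translation":[0,0,-5],"twist":[0,0,0],"grip":-0.1},{"translation":[0,0,-10],"twist":[0,0,0],"grip":-0.1},{"translation":[0,0,-15],"twist":[0,0,0],"grip":-0.1},{"translation":[0,0,-15],"twist":[0,0,0],"grip":-0.1},{"translation":[0,0,-20],"twist":[0,0,0],"grip":-0.1},{"translation":[0,0,-20],"twist":[0,0,0],"grip":-0.1},{"translation":[0,0,-20],"twist":[0,0,0],"grip":-0.1},{"translation":[0,0,-20],"twist":[0,0,0],"grip":-0.1},{"translation":[0,0,-20],"twist":[0,0,0],"grip":-0.1},{"translation":[-30,0,-20],"twist":[0,0,0],"grip":-0.1}]' 25
python3 - <<'E'
from h import *
p,d,i=avg('side',3); P=pts(d,i); X,Y,W=np.moveaxis(P,-1,0); Rr,G,B=np.moveaxis(p,-1,0)
q=P[(abs(X-.52)<.02)&(abs(Y-.325)<.03)&(W>.055)&(W<.14)&(Rr>1.6*B)]; print('stylus n',len(q),'top',np.sort(q[:,2])[-8:].round(4),'top xy',q[q[:,2]>.106].mean(0), 'low xy',q[q[:,2]<.075].mean(0))
q=P[(abs(X-.537)<.02)&(abs(Y-.383)<.02)&(W>.055)&(W<.14)]; print('brush top',q[:,2].max(),q.mean(0))
F=R.from_euler('z',-16.2,degrees=True).as_matrix(); S=np.array([.5753,-.1335,.024]); L=(P-S)@F
a=L[(abs(L[...,0])<.03)&(L[...,2]>.008)&(L[...,2]<.09)&(abs(L[...,1])<.03)]; c,nn,s=plane(a); print('front plane',c,nn,s,len(a)); a=L[(abs(L[...,0])<.02)&(abs(L[...,1])<.045)&(L[...,2]>.085)&(L[...,2]<.11)]; print('front top',np.percentile(a[:,2],[50,90,99]))
# changes elsewhere vs start (side view)
p0=np.load('side1.npz')['p']; df=(abs(p-p0).max(-1)>30).astype(np.uint8); df=cv2.morphologyEx(df,cv2.MORPH_OPEN,np.ones((3,3))); st=cv2.connectedComponentsWithStats(df)[2]; print([x.tolist() for x in st[1:] if x[4]>12])
E
```

```text
t: 39.1
tool_pos: [0.5222, 0.3213, 0.0622]
orientation: [2.456, 1.815, -0.086]
force: [0.5, -0.5, 0.1]
opening: 0.0417
t: 40.1
tool_pos: [0.5118, 0.3127, 0.2438]
orientation: [2.455, 1.818, -0.081]
force: [0.0, 0.4, -0.7]
opening: 0.0416
stylus n 116 top [0.1112 0.1113 0.1115 0.112  0.112  0.1121 0.1127 0.113 ] top xy [0.52181647 0.3252746  0.11007746] low xy [0.52147647 0.32739541 0.06521299]
brush top 0.12444220023824748 [0.53733686 0.38376421 0.0881013 ]
front plane [-0.00411874  0.0102527   0.02526882] [-0.99935184 -0.026255    0.02462884] 0.0006747668308232649 32Traceback (most recent call last):
  File "<stdin>", line 6, in <module>
    return _quantile_unchecked(
        a, q, axis, out, overwrite_input, method, keepdims, weights)
    return _ureduce(a,
                    func=_quantile_ureduce_func,
    ...<5 lines>...
                    overwrite_input=overwrite_input,
                    method=method)
    r = func(a, **kwargs)
    result = _quantile(arr,
                       quantiles=q,
    ...<2 lines>...
                       out=out,
                       weights=wgt)
    slices_having_nans = np.isnan(arr[-1, ...])
                                  ~~~^^^^^^^^^
IndexError: index -1 is out of bounds for axis 0 with size 0
```

```bash
python3 -m pendant '[{"translation":[0,-15,-10],"twist":[0,0,0],"grip":-0.1},{"translation":[0,-15,-10],"twist":[0,0,0],"grip":-0.1},{"translation":[10,-15,-10],"twist":[0,0,0],"grip":-0.1},{"translation":[20,-15,-5],"twist":[0,0,0],"grip":-0.1},{"translation":[20,-15,0],"twist":[0,0,0],"grip":-0.1},{"translation":[20,-15,0],"twist":[0,0,0],"grip":-0.1},{"translation":[20,-15,0],"twist":[0,0,0],"grip":-0.1},{"translation":[20,-15,0],"twist":[0,0,0],"grip":-0.1},{"translation":[20,-15,0],"twist":[0,0,0],"grip":-0.1},{"translation":[0,0,0],"twist":[0,0,0],"grip":-0.1}]' 25
python3 - <<'E'
from h import *
F=R.from_euler('z',-16.2,degrees=True).as_matrix(); S=np.array([.5753,-.1335,.024])
for n in('side','top'):
    p,d,i=avg(n,3); P=pts(d,i); L=(P-S)@F
    a=L[(abs(L[...,0])<.03)&(L[...,2]>.008)&(L[...,2]<.09)&(abs(L[...,1])<.03)]
    if len(a)>30: c,nn,s=plane(a); print(n,'front plane',c,nn,s,len(a))
    a=L[(abs(L[...,0])<.02)&(abs(L[...,1])<.045)&(L[...,2]>.085)&(L[...,2]<.11)]
    if len(a): print(n,'front top',np.percentile(a[:,2],[50,90,99]),a.mean(0),len(a))
    p0=np.load(n+'1.npz')['p']; df=(abs(p-p0).max(-1)>30).astype(np.uint8); df=cv2.morphologyEx(df,cv2.MORPH_OPEN,np.ones((3,3))); st=cv2.connectedComponentsWithStats(df)[2]; print(n,[x.tolist() for x in st[1:] if x[4]>12])
E
```

```text
t: 41.25
tool_pos: [0.4039, 0.4902, 0.2679]
orientation: [2.453, 1.823, -0.081]
force: [0.2, -0.2, -0.9]
opening: 0.0419
side front plane [-0.00363403  0.00015933  0.04982111] [0.99996701 0.00787375 0.00199606] 0.0005640097596688597 193
side front top [0.09607557 0.09840006 0.09959004] [-0.00039265  0.00767474  0.09467553] 110
side [[244, 0, 5, 9, 38], [249, 0, 12, 28, 222], [244, 0, 316, 292, 39282], [429, 0, 19, 34, 462], [242, 13, 4, 22, 72], [424, 14, 3, 8, 24], [425, 38, 14, 34, 292], [261, 46, 5, 16, 70], [416, 52, 5, 6, 22], [410, 63, 9, 9, 66], [453, 80, 7, 18, 69], [442, 89, 6, 10, 33], [464, 91, 13, 32, 264], [382, 100, 6, 4, 22], [437, 101, 7, 23, 87], [449, 114, 8, 12, 76], [438, 127, 12, 31, 178], [240, 150, 16, 40, 404], [419, 153, 140, 236, 13752], [481, 154, 4, 4, 15]]
top front plane [-0.00292657 -0.00017154  0.04994186] [0.99999416 0.00315619 0.00131012] 0.0004172366518349796 221
top front top [0.09608985 0.09806778 0.09964242] [0.00097876 0.00102652 0.0952785 ] 202
top [[336, 153, 36, 19, 355], [241, 171, 37, 26, 679], [38, 179, 8, 14, 51], [0, 181, 206, 239, 21087], [30, 182, 4, 5, 16], [0, 375, 5, 4, 16], [285, 389, 50, 31, 630], [323, 390, 5, 5, 19], [335, 399, 24, 21, 186], [312, 404, 6, 5, 25], [322, 413, 8, 7, 31]]
```

```bash
python3 -c "
from plant import robot
print(robot.close_job())"
```

```text
the job is handed in; nothing more can be done
None
```

The job was handed in at about 41.5 s of the 72 s allowed. The front is in its slot, the button was pressed, and the stylus is back in its well. The least certain part is the button's full travel, which I did not see directly.

- **Front:** I took it off the easel by its upper edge and lowered it upright into the slot, brick side to the yard. I pressed it to the floor with about 14 N, re-centred it and released it. At the end both cameras showed it vertical within 0.2°, with its top 96–98 mm above the slot mouth (97 expected). The top camera put it 1.7 mm off the slot centre, slightly more than the nominal ±1.5 mm play and within calibration error.
- **Button:** I pressed it with the stylus tip inside the bore. The force was 2.9 N part-way and 15 N at the end, against about 4 N at the end stop. That full travel is inferred from the forces and the distance I drove the tip.
- **Press creep:** While pushing at 15 N the arm crept about 13 mm sideways, and the stylus tilted about 5° in the grip. I measured that tilt and corrected for it before putting the stylus back.
- **Stylus:** It stands tip down in its original well, with its top at 111–113 mm (111 expected). The brush top is at 124 mm, as it should be.
- **Other things:** The top view showed changes only at the front, the easel and the arm. In the side view the arm hid part of the scene, so that check was incomplete.

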